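# Load a can on the bench seamer and lift it to the chuck

### The arm

A 6-joint arm with a two-finger parallel gripper is mounted at the origin on the work surface. World frame = base frame: x ahead of the robot, y to its left, z up, the work surface at z = 0. Lengths are in m, angles in rad, forces in N, time in s.
With the tool pointing down it reaches from about 0.425 to 0.925 m from the base axis. Payload 12.5 kg.
Tool frame: the origin (TCP) lies on the centre line of the jaws, within the pads' length; the fingertips stand 17 mm ahead of it and the grasp point (between the pads) lies 2 mm behind it; z points along the fingers, y is the direction in which the jaws open and shut (so a half turn about z gives the same grasp; the last joint's range is limited). The gripper opens to 85 mm and grips with 20 to 120 N. Pads are 22 mm wide; open, the fingers measure 114 mm over their backs; the gripper's body (76 mm by 85 mm) begins 54 mm behind the grasp point. The pads swing forward as they close: fully open they stand 13 mm farther back than shut.
Start: joints at [-1.389, 0.491, 1.559, -0, 1.092, -0.106], TCP at [0.177, -0.599, 0.248] pointing down, gripper open.
Joint ranges: [-3.1, 3.1], [-0.84, 2.19], [0.05, 2.79], [-1.13, 4.28], [0.06, 2.93], [-2.69, 2.69]. Speed limits (rad/s): [2.22, 2.22, 2.79, 3.14, 3.14, 3.14].

### API

Orientations are given as a rotation vector (axis times angle).
In Python, from plant import status, snapshot, camera_params, arm gives the robot as it stands.
- The arm moves only by the tool arm_command, never from a script. Its argument "plan" is one flat list of numbers, 7 for each row, row after row: the shift along the tool's x, y, z in units of 50 mm (1.0 is 50 mm), then the turn, a rotation vector about the tool's x, y, z in units of 6 degrees (1.0 is 6 degrees), then the finger opening in mm, from 0 to 85.4. A call has 1 to 10 rows; each row is the pose to reach, as a shift and turn from the pose commanded when the call began, along the tool's axes at that moment; what a row does not reach only later rows make up. A row lasts 1/10 s, in which the tool goes at most 50 mm and 8.59 degrees, less where a joint would pass 70% of its speed; a pose out of reach is approached as far as the arm can. A call with a gripper value outside its range is refused whole. The fingers move at their own pace and stop on an object; "force" is the grip in N (left out, the last holds). Time passes only in rows, so rows that repeat a pose let the fingers close. It gives the time, the measured TCP pose, the force and the opening at its end, in the units of the state.
- status.get_state(): the state, without advancing time (a new reading comes with each control period).
- snapshot(name): name is "side" or "top" or "wrist"; returns the picture (480x640x3 uint8, red, green, blue); there is no depth.
- camera_params(name): a dict with "vfov" (degrees; the focal length in pixels is half the picture's height over the tangent of half this angle, whatever the lens; pixels are square), "cx", "cy" (the principal point, pixels), "distortion" ([k1, k2, p1, p2, k3] as OpenCV has them; the pictures are not rectified), "view" (4x4, takes a point from world to camera coordinates). Camera axes: x right, y up, looking along -z (the intrinsics and any distortion apply to the point x, -y, -z); pixel columns grow to the right and rows downward; lengths in m; the calibration is good to about 2 mm. A picture is of the moment at which its call begins: read the wrist's pose just before it. camera_params takes no time and is no camera call; for the wrist camera it gives the pose at the moment of the call.
- arm.close_job(): hands the job in, once; it reports no verdict.
The state is a dict: "time": time; "q": joint angles; "dq": joint speeds; "joint_torque": joint torques, N m; "eef_pos": TCP position; "ee_rot": TCP orientation; "wrist_force": force on the tool from outside, world axes, zero at the start; "moment": the same for the moment, N m; "opening": finger opening in m.
Only numpy, scipy, OpenCV 4.12 (cv2) and the standard library are available. Lean on these libraries where they do the work, as an engineer would, in place of code of your own. Each camera call takes 0.05 s, during which the arm holds its last target.

### The job

Take the blue can that already has its silver end on and set it gently, upright and centred, on the small white lifting pad of the black can seamer, under the chuck. Let go of it, and only then swing the lift lever round clockwise (seen from above) to its stop, so that the pad carries the can up to the chuck and the can is still standing centred on it. Do not drop or throw the can, and do not disturb the open can, the stack of ends or the white pot.

Things in the scene. Friction and masses are not known exactly. Their poses are not given: they have to be found in the camera images.
- can: The can to load: upright closed cylinder, 58 mm diameter, 95 mm high, blue wall with a silver end and ring-pull on top, about 0.15 kg. Origin at the centre of its underside, z up along its axis. Same all round, so any yaw will do.
- open_can: Bystander: a blue can of the same size (58 mm diameter, 95 mm high) without an end, so dark and open on top. Origin at the centre of its underside. Leave alone.
- ends: Bystander: a low stack of silver can ends, 55 mm diameter, 30 mm high. Origin at the centre of its underside. Leave alone.
- nest: Bystander: an open white plastic pot, 76 mm diameter, 60 mm high. Origin at the centre of its underside. Leave alone.
- seamer: The fixed black can seamer. Origin on the table, on the vertical axis of pad and chuck; x points from its open front to its back, y left, z up. In this frame, mm: base plate x -60 to 110, y -70 to 70, 14 high; steel column of 50 diameter under the pad, to z 68; two posts of 18 diameter at x 92, y +-45, to z 262. Front (-x) and sides are open.
- top_plate (a point): Middle of the front edge of the seamer's black top plate, under side: the plate runs from here 132 mm back and 58 mm to either side, z 262 to 277 mm; a crank stands on it from 38 mm behind its front edge, up to z 338. No room for an upright gripper under chuck and plate: lean the tool back to the front, 35 to 50 degrees from vertical, and hold the can below mid-height.
- pad_top (a point): Centre of the top face of the lifting pad: a flat white disc of only 48 mm diameter on the axis of the seamer, 85 mm above the table when the lever is at 0. It rises straight up with the lever, 50 mm per rad, to 140 mm at the stop, where the can's top is 4 mm below the chuck.
- chuck_face (a point): Centre of the under face of the steel chuck (42 mm diameter), 239 mm above the table, straight over the pad. Fixed.
- lever (a joint): Angle of the lift lever about the vertical axis of the seamer, rad. 0: it points straight to the front (-x of the seamer), pad down. It grows clockwise seen from above, towards the seamer's left (+y), up to the stop at 1.1 (pad fully up). It stays where it is left; about 5 N at the grip moves it.
- lever_grip (a point): Middle of the lever's black grip: a round bar of 22 mm diameter and 78 mm length, pointing away from the seamer's axis and rising slightly outwards; this point is 120 mm from the axis and 67 mm above the table. The black grip covers 81 to 159 mm from the axis; inwards runs a steel rod of 10 mm diameter.
There are look-alikes about, which are no part of the job. Leave any red or turquoise look-alike of the can alone.

How it is judged:
On the way, in this order (a step that is already met when the one before it is completed fails the run):
1. the can stands centred and upright on the pad, let go, while the lever is still less than 0.5 rad round (horizontal distance between can and pad_top below 0.007 m and z of can in the frame of pad_top between -0.004 and 0.004 m and angle between can's own z axis and vertical below 0.06 rad and not (contact force between the fingers and can above 0.1 N) and value of joint lever below 0.5 rad and linear speed of can below 0.02 m/s), for 0.2 s.
2. the lever is swung round to its stop (above 1.03 rad) with the can still standing centred on the pad (horizontal distance between can and pad_top below 0.007 m and z of can in the frame of pad_top between -0.004 and 0.004 m and angle between can's own z axis and vertical below 0.06 rad and not (contact force between the fingers and can above 0.1 N) and value of joint lever above 1.03 rad), for 0.2 s.
At the end, for the whole second after the job is handed in: The can stands on the lifting pad, released and at rest, its axis within 7 mm of the pad's axis, its underside on the pad (within 4 mm), upright within 0.06 rad, and the lever stands at its stop (above 1.03 of 1.1 rad), so the pad is up (all of step 2 and linear speed of can below 0.02 m/s and angular speed of can below 0.2 rad/s); the robot touches nothing.
It fails at once if the can is dropped or thrown: faster than 0.45 m/s while not touched by the fingers (not (contact force between the fingers and can above 0.1 N) and linear speed of can above 0.45 m/s).
It fails at once if the open can is moved more than 15 mm or tipped (distance of open_can from where it was at the start of the episode above 0.015 m or angle between open_can's own z axis and vertical above 0.2 rad).
It fails at once if the stack of can ends is moved more than 15 mm or tipped (distance of ends from where it was at the start of the episode above 0.015 m or angle between ends's own z axis and vertical above 0.2 rad).
It fails at once if the white pot is moved more than 15 mm or tipped (distance of nest from where it was at the start of the episode above 0.015 m or angle between nest's own z axis and vertical above 0.2 rad).
It also fails if it takes over 67 s, if anything falls off the work surface, if the arm or the gripper's body presses on something with over 40 N, if the wrist force passes 120 N, or if a joint passes its speed limit or range.

## Working session

There is one attempt and no reset: what is moved stays moved. The work goes in short steps, Python scripts to look and compute and a tool call to move; the robot and the scene stay as the last step left them, time stands still between calls to the robot, and variables do not carry over. Pictures are saved under pics/ and viewed, and the job is handed in when it is done.

Besides the shell and the picture viewer there is one more tool, called as name(argument=value, ...) on one line, values as JSON. arm_command: Moves the arm, as the interface text tells. Its arguments: {"type":"object","properties":{"plan":{"type":"array"},"force":{"type":"number"}},"required":["plan"]}

```bash
ls; mkdir -p pics; python3 - <<'E'
from plant import status, snapshot, camera_params
import cv2
print(status.get_state())
for n in ("side","top","wrist"):
    p=camera_params(n);print(n,p)
    cv2.imwrite(f"pics/{n}0.png",cv2.cvtColor(snapshot(n),cv2.COLOR_RGB2BGR))
E
```

```text
pics
{'time': 0.0, 'q': array([-1.38860617e+00,  4.91549902e-01,  1.55949847e+00, -3.99101935e-05,
        1.09173794e+00, -1.05585836e-01]), 'dq': array([-0.00133839, -0.00260005, -0.00017174,  0.00099414, -0.00038287,
       -0.00084005]), 'joint_torque': array([-1.85225348e-03, -6.18454814e+01, -2.61592501e+01, -1.90448709e-04,
        4.20180659e-03,  4.71251965e-06]), 'eef_pos': array([ 0.1773662 , -0.59905474,  0.24771686]), 'ee_rot': array([-3.10794407e+00, -4.50337058e-01,  1.27326491e-04]), 'wrist_force': array([-1.07235776, -0.61193847, -0.3403706 ]), 'moment': array([-0.04974937, -0.01908436,  0.03964549]), 'opening': 0.08519911857000187}
side {'vfov': 56.48970478061838, 'cx': 320.6932237593513, 'cy': 237.62535764672404, 'distortion': array([-0.04981332,  0.        ,  0.        ,  0.        ,  0.        ]), 'view': array([[-0.99022988, -0.13941965,  0.00263386,  0.56520003],
       [ 0.10897332, -0.76192342,  0.63843364, -0.15404129],
       [-0.08700339,  0.63248309,  0.76967237, -1.2123016 ],
       [ 0.        ,  0.        ,  0.        ,  1.        ]])}
top {'vfov': 47.
[... 232 characters left out ...]
[ 0.98656921,  0.03010665,  0.16054528, -0.62101909],
       [-0.16104394,  0.01492659,  0.98683436, -1.25411663],
       [ 0.        ,  0.        ,  0.        ,  1.        ]])}
wrist {'vfov': 67.96644265827607, 'cx': 321.3983079458048, 'cy': 236.18821471051584, 'distortion': array([-0.00569932,  0.        ,  0.        ,  0.        ,  0.        ]), 'view': array([[ 2.83642018e-01, -9.58929856e-01, -8.58536853e-04,
        -6.23518241e-01],
       [ 9.21712034e-01,  2.72880145e-01, -2.75650781e-01,
         3.60345105e-02],
       [ 2.64564041e-01,  7.73948200e-02,  9.61257463e-01,
        -3.79075824e-01],
       [ 0.00000000e+00,  0.00000000e+00,  0.00000000e+00,
         1.00000000e+00]])}
```

View pics/side0.png

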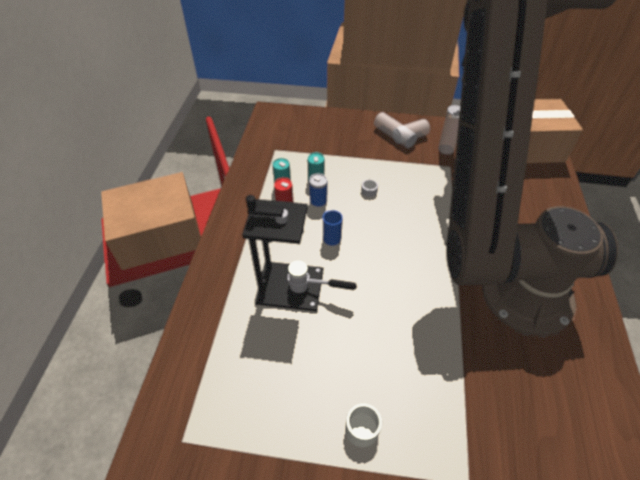

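View pics/top0.png

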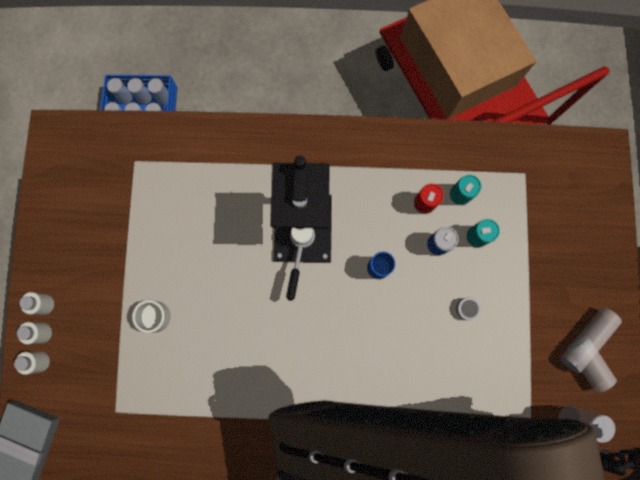

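View pics/wrist0.png

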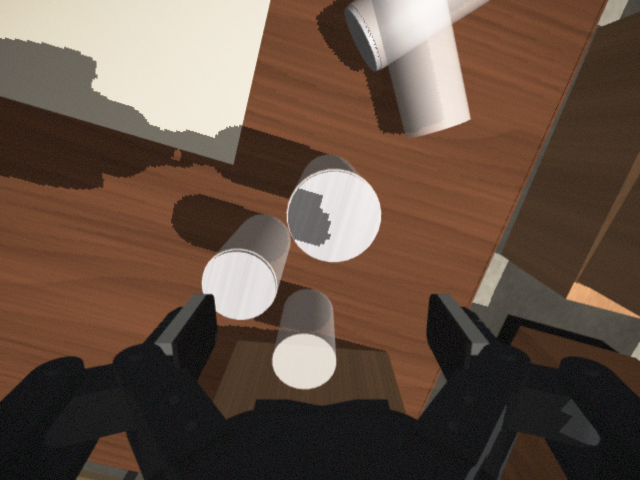

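```bash
cat > h.py <<'E'
import numpy as np, cv2
from plant import status, snapshot, camera_params
from scipy.spatial.transform import Rotation as R
def cam(n):
    p=camera_params(n); f=240/np.tan(np.radians(p['vfov'])/2)
    return np.array([[f,0,p['cx']],[0,f,p['cy']],[0,0,1]]),np.array(p['distortion']),np.array(p['view'])
def ray(n,uv,c=None):
    K,D,V=c or cam(n)
    q=cv2.undistortPoints(np.array([[uv]],float),K,D)[0,0]
    d=V[:3,:3].T@np.array([q[0],-q[1],-1]); o=-V[:3,:3].T@V[:3,3]
    return o,d
def plane(n,uv,z,c=None):
    o,d=ray(n,uv,c); return o+d*(z-o[2])/d[2]
def proj(n,P,c=None):
    K,D,V=c or cam(n)
    P=np.atleast_2d(P); X=(V[:3,:3]@P.T).T+V[:3,3]; X=X*[1,-1,-1]
    return cv2.projectPoints(X,np.zeros(3),np.zeros(3),K,D)[0][:,0]
def tri(rs):
    A=np.zeros((3,3));b=np.zeros(3)
    for o,d in rs:
        d=d/np.linalg.norm(d);M=np.eye(3)-np.outer(d,d);A+=M;b+=M@o
    return np.linalg.solve(A,b)
E
python3 - <<'E'
import cv2
t=cv2.imread('pics/top0.png');s=cv2.imread('pics/side0.png')
a=cv2.resize(t[150:320,250:500],None,fx=3.2,fy=3.2,interpolation=cv2.INTER_CUBIC)
b=cv2.resize(s[150:320,230:390],None,fx=3.5,fy=3.5,interpolation=cv2.INTER_CUBIC)
cv2.imwrite('pics/t1.png',a);cv2.imwrite('pics/s1.png',b)
E
```

```text
(no output)
```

View pics/t1.png

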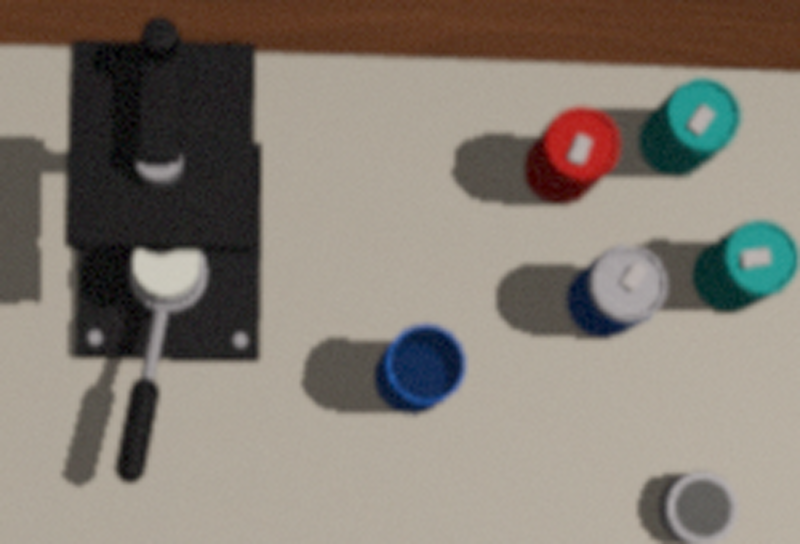

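View pics/s1.png

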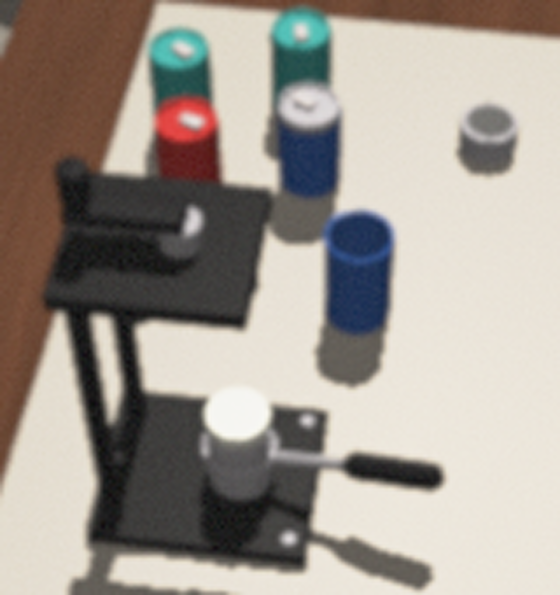

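```bash
python3 - <<'E'
from h import *
t=cv2.imread('pics/top0.png');s=cv2.imread('pics/side0.png')
def comp(im,m,x0,y0,x1,y1):
    M=np.zeros(m.shape,np.uint8);M[y0:y1,x0:x1]=m[y0:y1,x0:x1]
    c=max(cv2.findContours(M,cv2.RETR_EXTERNAL,cv2.CHAIN_APPROX_NONE)[0],key=cv2.contourArea)
    return c,cv2.fitEllipse(c)
# pad bright
for n,im,box in (("side",s,(280,255,312,285)),("top",t,(285,222,320,250))):
    for th in (170,190,205):
        m=(im.min(2)>th).astype(np.uint8)*255
        c,e=comp(im,m,*box);print(n,'pad',th,e,plane(n,e[0],.085),c[:,0].min(0),c[:,0].max(0))
# can top: silver low saturation
for n,im,box in (("side",s,(305,170,332,188)),("top",t,(430,225,462,255))):
    hsv=cv2.cvtColor(im,cv2.COLOR_BGR2HSV)
    print(n, hsv[180,315] if n=='side' else hsv[240,440])
    b=im[:,:,0].astype(int);
    m=((hsv[:,:,1]<60)&(hsv[:,:,2]>100)&(im[:,:,0].astype(int)>=im[:,:,2].astype(int)-2)).astype(np.uint8)*255
    c,e=comp(im,m,*box);print('can',e,plane(n,e[0],.095))
for uv in ((628,284),):print(plane('top',(250+uv[0]/3.2,150+uv[1]/3.2),.095))
print(plane('side',(230+309/3.5,150+106/3.5),.095))
print('plate z277',[plane('top',(250+u/3.2,150+v/3.2),.277)[:2] for u,v in((68,246),(258,248),(72,44),(254,44))])
print('base',[plane('top',(250+u/3.2,150+v/3.2),.014)[:2] for u,v in((72,357),(258,359))])
print('side plate z277',[plane('side',(230+u/3.5,150+v/3.5),.277)[:2] for u,v in((272,190),(246,312),(48,294))])
print('side base',[plane('side',(230+u/3.5,150+v/3.5),.014)[:2] for u,v in((327,410),(305,563),(92,540))])
print('lever tip',plane('top',(250+130/3.2,150+472/3.2),.075),'mid',plane('top',(250+138/3.2,150+430/3.2),.067))
print('open',plane('top',(250+425/3.2,150+364/3.2),.095),'ends',plane('top',(250+700/3.2,150+508/3.2),.03),'nest',plane('top',(149,316),.06))
print('turq',plane('top',(250+760/3.2,150+258/3.2),.095),'red',plane('top',(250+581/3.2,150+146/3.2),.095))
E
```

```text
side pad 170 ((296.5534973144531, 263.00457763671875), (21.65813446044922, 31.03824806213379), 96.27970123291016) [0.62845942 0.04636042 0.085     ] [280 255] [311 275]
side pad 190 ((296.52880859375, 262.8468017578125), (21.359045028686523, 30.873668670654297), 96.11833953857422) [0.6286127 0.045863  0.085    ] [280 255] [311 275]
side pad 205 ((296.6087951660156, 262.7157287597656), (20.78230094909668, 30.898683547973633), 95.40663146972656) [0.62847884 0.04541215 0.085     ] [280 255] [311 274]
top pad 170 ((301.8363952636719, 234.4325408935547), (12.324990272521973, 20.397369384765625), 89.91252136230469) [0.6192597  0.06506279 0.085     ] [292 229] [311 241]Traceback (most recent call last):
  File "<stdin>", line 11, in <module>
  File "<stdin>", line 5, in comp
ValueError: max() iterable argument is empty
```

```bash
python3 - <<'E'
from h import *
t=cv2.imread('pics/top0.png');s=cv2.imread('pics/side0.png')
def comp(im,m,x0,y0,x1,y1):
    M=np.zeros(m.shape,np.uint8);M[y0:y1,x0:x1]=m[y0:y1,x0:x1]
    c=max(cv2.findContours(M,cv2.RETR_EXTERNAL,cv2.CHAIN_APPROX_NONE)[0],key=cv2.contourArea)
    return c,cv2.fitEllipse(c)
for n,im,box in (("side",s,(287,261,310,277)),("top",t,(285,222,320,250))):
    for th in (130,150,170):
        m=(im.min(2)>th).astype(np.uint8)*255
        c,e=comp(im,m,*box);print(n,'pad',th,e,plane(n,e[0],.085),c[:,0].min(0),c[:,0].max(0))
for n,im,box in (("side",s,(305,170,332,188)),("top",t,(430,225,462,255))):
    hsv=cv2.cvtColor(im,cv2.COLOR_BGR2HSV)
    m=((hsv[:,:,1]<60)&(hsv[:,:,2]>100)&(im[:,:,0].astype(int)>=im[:,:,2].astype(int)-2)).astype(np.uint8)*255
    c,e=comp(im,m,*box);print('can',e,plane(n,e[0],.095))
print(plane('top',(250+628/3.2,150+284/3.2),.095), plane('side',(230+309/3.5,150+106/3.5),.095))
T=lambda z,L:[plane('top',(250+u/3.2,150+v/3.2),z)[:2].round(4) for u,v in L]
S=lambda z,L:[plane('side',(230+u/3.5,150+v/3.5),z)[:2].round(4) for u,v in L]
print('plate z277',T(.277,((68,246),(258,248),(72,44),(254,44))))
print('base',T(.014,((72,357),(258,359))))
print('side plate z277',S(.277,((272,190),(246,312),(48,294))))
print('side base',S(.014,((327,410),(305,563),(92,540))))
print('lever tip',T(.075,((130,472),)),'mid',T(.067,((138,430),)))
print('open',T(.095,((425,364),)),'ends',T(.03,((700,508),)),'nest',plane('top',(149,316),.06))
print('turq',T(.095,((760,258),)),'red',T(.095,((581,146),)))
E
```

```text
side pad 130 ((298.6486511230469, 267.7571105957031), (16.44974136352539, 24.43626594543457), 97.31769561767578) [0.62039952 0.06071735 0.085     ] [287 261] [309 276]
side pad 150 ((297.74285888671875, 267.0822448730469), (15.517742156982422, 22.886369705200195), 86.59871673583984) [0.62310512 0.05891776 0.085     ] [287 261] [309 275]
side pad 170 ((297.6990966796875, 266.9399719238281), (15.41854190826416, 22.406314849853516), 85.96105194091797) [0.62329648 0.05848347 0.085     ] [287 261] [309 275]
top pad 130 ((303.3279113769531, 235.1353759765625), (15.691373825073242, 23.26818084716797), 100.67544555664062) [0.61772074 0.06156505 0.085     ] [292 228] [313 244]
top pad 150 ((302.0752868652344, 234.48902893066406), (13.333699226379395, 22.171289443969727), 93.10813903808594) [0.61914438 0.064507   0.085     ] [292 228] [313 242]
top pad 170 ((301.8363952636719, 234.4325408935547), (12.324990272521973, 20.397369384765625), 89.91252136230469) [0.6192597  0.06506279 0.085     ] [292 229] [311 241]
can ((324.362060546875, 183.07859802246094), (15.56957721710205, 36.1644287109375), 
[... 162 characters left out ...]
) [ 0.59423686 -0.26942837  0.095     ]
[ 0.61770882 -0.26873542  0.095     ] [ 0.61556672 -0.26373532  0.095     ]
plate z277 [array([0.6005, 0.1196]), array([0.6028, 0.0033]), array([0.7288, 0.1229]), array([0.7324, 0.0092])]
base [array([0.5624, 0.1359]), array([ 0.5651, -0.0048])]
side plate z277 [array([0.6002, 0.0136]), array([0.5996, 0.12  ]), array([0.7257, 0.1232])]
side base [array([ 0.5633, -0.0013]), array([0.5604, 0.14  ]), array([0.7219, 0.1432])]
lever tip [array([0.474, 0.086])] mid [array([0.5048, 0.0817])]
open [array([ 0.5555, -0.1219])] ends [array([ 0.4603, -0.3382])] nest [0.42095387 0.41406632 0.06      ]
turq [array([ 0.6399, -0.3667])] red [array([ 0.7189, -0.2349])]
```

```bash
cat >> h.py <<'E'
def pose():
    s=status.get_state(); return np.array(s['eef_pos']),R.from_rotvec(s['ee_rot'])
def lean(deg,head=0):
    L=np.radians(deg);h=np.array([np.cos(head),np.sin(head),0])
    z=np.sin(L)*h+[0,0,-np.cos(L)]; y=np.array([np.sin(head),-np.cos(head),0]); x=np.cross(y,z)
    return R.from_matrix(np.c_[x,y,z])
def go(p,Rt):
    p0,R0=pose()
    print('shift',(R0.inv().apply(np.array(p)-p0)/.05).round(3),'turn',(np.degrees((R0.inv()*Rt).as_rotvec())/6).round(3))
E
python3 - <<'E'
from h import *
p,r=pose(); K,D,V=cam('wrist')
o=-V[:3,:3].T@V[:3,3]
print('cam in tool',r.inv().apply(o-p),'look',r.inv().apply(-V[2,:3]))
for L in (40,45,50): print(L,lean(L).as_rotvec(), 'cam off',lean(L).apply(r.inv().apply(o-p)))
go([.45,-.266,.28],lean(45))
E
```

```text
cam in tool [ 0.06968723 -0.00109687 -0.12598902] look [-2.75764113e-01  5.01517678e-05  9.61225339e-01]
40 [2.95213143 0.         1.07448797] cam off [-0.02760066  0.00109687  0.14130728]
45 [2.90245315 0.         1.20223546] cam off [-0.03981138  0.00109687  0.13836401]
50 [2.84724989 0.         1.32769443] cam off [-0.0517191   0.00109687  0.1343677 ]
shift [ 7.119 -4.842 -0.638] turn [-1.086  7.447  2.602]
```

```bash
python3 - <<'E'
from h import *
go([.45,-.266,.28],lean(50))
E
```

```text
shift [ 7.119 -4.842 -0.638] turn [-1.206  8.274  2.568]
```

arm_command(plan=[0.71,-0.48,-0.3,-0.12,0.83,0.26,85,1.42,-0.97,-0.6,-0.24,1.65,0.51,85,2.14,-1.45,-0.7,-0.36,2.48,0.77,85,2.85,-1.94,-0.7,-0.48,3.31,1.03,85,3.56,-2.42,-0.7,-0.6,4.14,1.28,85,4.27,-2.9,-0.7,-0.72,4.96,1.54,85,4.98,-3.39,-0.7,-0.84,5.79,1.8,85,5.7,-3.87,-0.7,-0.96,6.62,2.05,85,6.41,-4.36,-0.7,-1.08,7.44,2.31,85,7.12,-4.84,-0.64,-1.2,8.27,2.57,85], force=40)

```text
time: 1.15
eef_pos: [0.4482, -0.2682, 0.281]
ee_rot: [2.85, 0.003, 1.32]
wrist_force: [1.7, -1.0, 1.0]
opening: 0.085
```

arm_command(plan=[0,0,0,0,0,0,85,0,0,0,0,0,0,85])

```text
time: 1.35
eef_pos: [0.4479, -0.269, 0.2806]
ee_rot: [-2.853, -0.01, -1.314]
wrist_force: [0.1, -0.4, 0.3]
opening: 0.0846
```

```bash
python3 - <<'E'
from h import *
s=status.get_state();print(s['q'].round(3),s['eef_pos'],s['time'],lean(50).as_rotvec(),s['ee_rot'])
c=cam('wrist')
im=cv2.cvtColor(snapshot('wrist'),cv2.COLOR_RGB2BGR);cv2.imwrite('pics/w1.png',im)
print(proj('wrist',[.6165,-.266,.095],c))
E
```

```text
[-0.965  0.223  2.183  1.385  0.692 -0.522] [ 0.44791964 -0.26898361  0.28058975] 1.35 [2.84724989 0.         1.32769443] [-2.85251257 -0.00970767 -1.3142044 ]
[[320.10705172 230.76840407]]
```

View pics/w1.png

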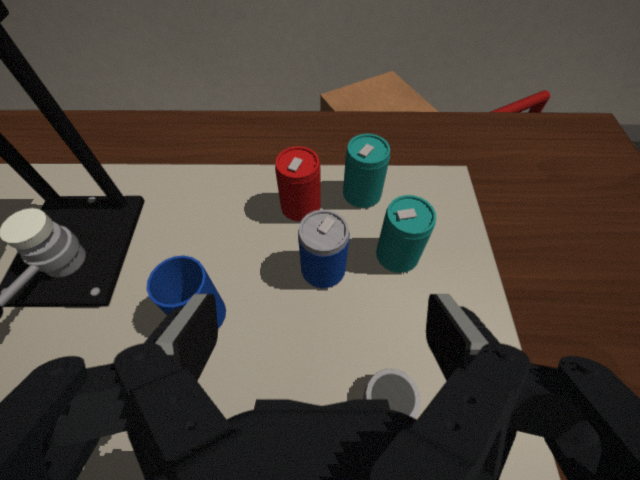

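```bash
python3 - <<'E'
from h import *
im=cv2.imread('pics/w1.png')
hsv=cv2.cvtColor(im,cv2.COLOR_BGR2HSV)
m=np.zeros(im.shape[:2],np.uint8);b=(slice(203,292),slice(292,358))
blue=((hsv[:,:,0]>95)&(hsv[:,:,0]<130)&(hsv[:,:,1]>50)).astype(np.uint8)
can=((blue>0)|((hsv[:,:,1]<45)&(hsv[:,:,2]<200)));m[b]=can[b]*255
g=np.zeros_like(m);g[b]=(((hsv[:,:,1]<80)&(hsv[:,:,0]>95))*255)[b]
c=max(cv2.findContours(g,cv2.RETR_EXTERNAL,cv2.CHAIN_APPROX_NONE)[0],key=cv2.contourArea)
e=cv2.fitEllipse(c);print(e,cv2.boundingRect(c));print('can',plane('wrist',e[0],.095))
ca=im[190:300,280:370].copy();cv2.drawContours(ca,[c-[280,190]],-1,(0,255,0),1)
pa=im[190:320,0:150]
cv2.imwrite('pics/z1.png',np.hstack([cv2.resize(ca,(450,550),interpolation=0)]))
m=(im.min(2)>165).astype(np.uint8)*255;m[:,60:]=0;m[:205]=0;m[252:]=0
E
```

```text
((324.3509521484375, 235.72972106933594), (36.61545181274414, 51.29233169555664), 78.38152313232422) (298, 231, 52, 25)
can [ 0.61015835 -0.27180007  0.095     ]
```

View pics/z1.png

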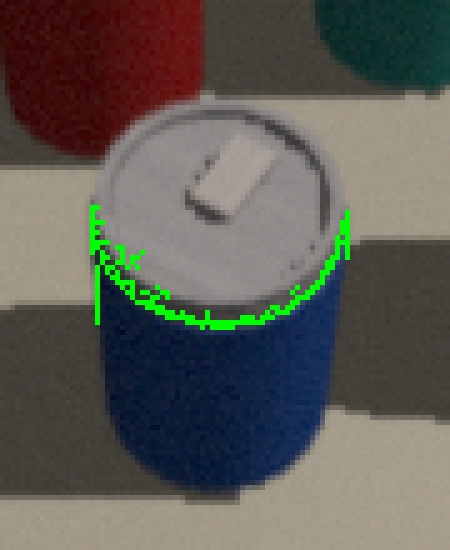

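```bash
python3 - <<'E'
from h import *
p=plane('wrist',(324.2,231),.095);print(p)
t=ray('top',(250+628/3.2,150+284/3.2));s=ray('side',(230+309/3.5,150+106/3.5));w=ray('wrist',(324.2,231))
print(tri([t,s,w]),tri([t,w]),tri([s,w]))
T=lean(50)
for c in ([.616,-.2705],):
    P=np.array([*c,.044])-.004*T.apply([0,0,1]); print(P)
    go(P-.13*T.apply([0,0,1]),T); 
E
```

```text
[ 0.61635294 -0.27163344  0.095     ]
[ 0.61814946 -0.2705941   0.08975871] [ 0.61891475 -0.27078448  0.09039419] [ 0.61789952 -0.27098002  0.08976994]
[ 0.61293582 -0.2705      0.04657115]
shift [-1.44   0.012  2.955] turn [-0.021  0.085  0.05 ]
```

arm_command(plan=[-0.3,0,0.5,0,0,0,85,-0.6,0,1.1,0,0,0,85,-0.9,0.01,1.7,0,0.04,0.02,85,-1.2,0.01,2.3,-0.01,0.06,0.04,85,-1.4,0.01,2.8,-0.02,0.08,0.05,85,-1.44,0.01,2.96,-0.02,0.09,0.05,85,-1.44,0.01,2.96,-0.02,0.09,0.05,85,-1.44,0.01,2.96,-0.02,0.09,0.05,85])

```text
time: 2.2
eef_pos: [0.5135, -0.2705, 0.1309]
ee_rot: [2.846, -0.002, 1.331]
wrist_force: [-0.8, -0.9, 0.2]
opening: 0.0851
```

```bash
python3 - <<'E'
from h import *
T=lean(50)
im=cv2.cvtColor(snapshot('wrist'),cv2.COLOR_RGB2BGR);cv2.imwrite('pics/w2.png',im)
print(proj('wrist',[[.617,-.271,.095],[.617,-.271,0]]))
P=np.array([.617,-.271,.044])-.004*T.apply([0,0,1]); print(P,pose()[0])
go(P,T)
E
```

```text
[[323.41649212 184.9614753 ]
 [322.88278853 259.84149935]]
[ 0.61393582 -0.271       0.04657115] [ 0.51350968 -0.27044388  0.13122609]
shift [-0.013  0.008  2.627] turn [ 0.01  -0.026 -0.009]
```

View pics/w2.png

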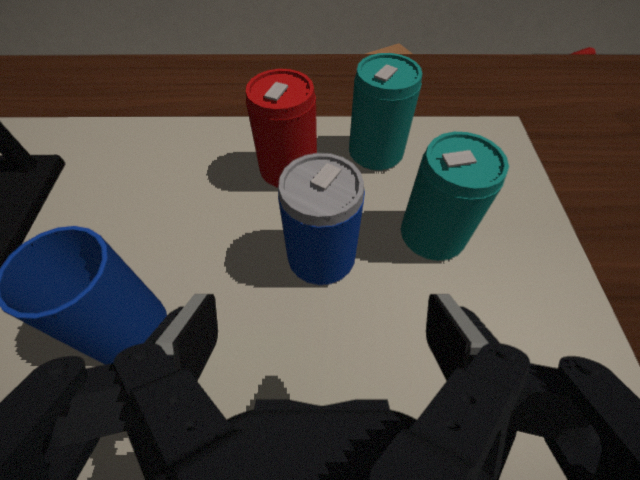

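arm_command(plan=[0,0,0.5,0,0,0,85,0,0,1.0,0,0,0,85,0,0,1.4,0,0,0,85,-0.01,0.01,1.8,0.01,-0.03,-0.01,85,-0.01,0.01,2.1,0.01,-0.03,-0.01,85,-0.01,0.01,2.4,0.01,-0.03,-0.01,85,-0.01,0.01,2.6,0.01,-0.03,-0.01,85,-0.01,0.01,2.63,0.01,-0.03,-0.01,85,-0.01,0.01,2.63,0.01,-0.03,-0.01,85,-0.01,0.01,2.63,0.01,-0.03,-0.01,85])

```text
time: 3.25
eef_pos: [0.614, -0.2705, 0.0455]
ee_rot: [-2.847, 0.001, -1.325]
wrist_force: [0.6, 0.6, 0.5]
opening: 0.0849
```

```bash
python3 - <<'E'
from h import *
im=cv2.cvtColor(snapshot('wrist'),cv2.COLOR_RGB2BGR);cv2.imwrite('pics/w3.png',im)
print(proj('wrist',[[.617,-.271,.095],[.617,-.271,0]]), status.get_state()['wrist_force'])
E
```

```text
[[326.10092719 244.23428797]
 [324.18286517 345.40041407]] [0.01103431 0.01988344 0.43744474]
```

View pics/w3.png

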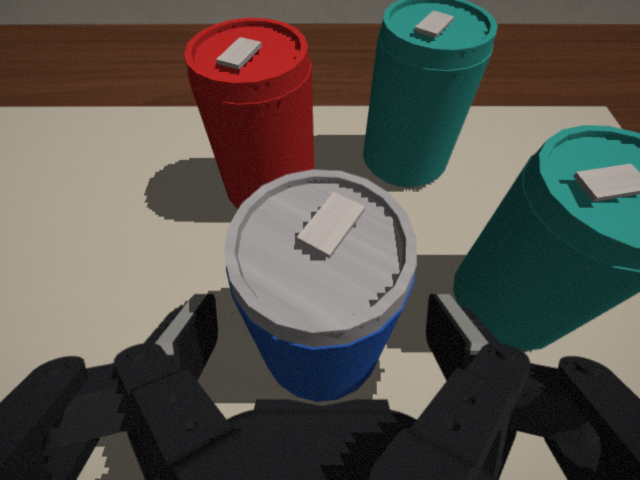

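arm_command(plan=[0,0,-0.05,0,0,0,85,0,0,-0.05,0,0,0,70,0,0,-0.05,0,0,0,62,0,0,-0.05,0,0,0,56,0,0,-0.05,0,0,0,50,0,0,-0.05,0,0,0,45,0,0,-0.05,0,0,0,45,0,0,-0.05,0,0,0,45,0,0,-0.05,0,0,0,45], force=40)

```text
time: 4.2
eef_pos: [0.6124, -0.2705, 0.0472]
ee_rot: [-2.847, 0.0, -1.326]
wrist_force: [-3.9, 1.0, 4.9]
opening: 0.0564
```

```bash
python3 - <<'E'
from h import *
s=status.get_state();print(s['opening'],s['eef_pos'],s['wrist_force'])
im=cv2.cvtColor(snapshot('wrist'),cv2.COLOR_RGB2BGR);cv2.imwrite('pics/w4.png',im)
print(proj('wrist',[[.6135,-.27,.095],[.6135,-.27,0]]))
go([.51,-.27,.30],lean(50))
E
```

```text
0.05642741395111554 [ 0.61242308 -0.27052118  0.04721766] [-3.85191544  0.99203297  4.92539969]
[[322.75306155 252.95361423]
 [322.27698825 350.25322978]]
shift [ 2.553 -0.015 -4.821] turn [-0.006  0.008 -0.004]
```

View pics/w4.png

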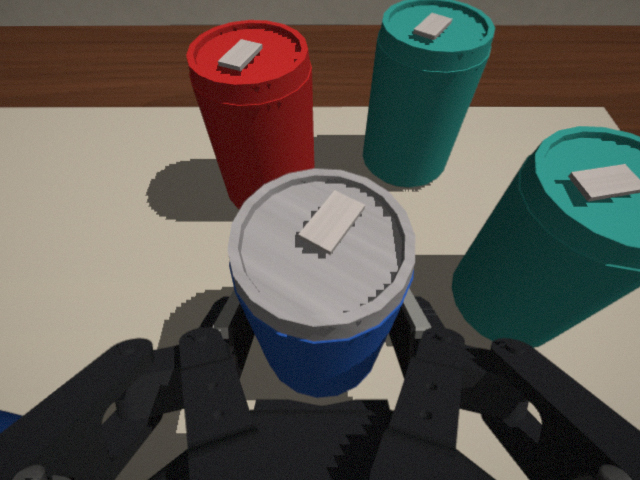

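arm_command(plan=[0.08,0,-0.06,0,0,0,45,0.23,0,-0.19,0,0,0,45,0.54,0,-0.45,0,0,0,45,0.84,0,-0.71,0,0,0,45,1.15,0,-0.96,0,0,0,45,1.46,0,-1.22,0,0,0,45,1.76,0,-1.48,0,0,0,45,2.07,0,-1.74,0,0,0,45,2.22,0,-1.87,0,0,0,45,2.3,0,-1.93,0,0,0,45])

```text
time: 5.25
eef_pos: [0.6126, -0.2706, 0.1986]
ee_rot: [2.847, 0.0, 1.327]
wrist_force: [0.6, 0.3, -2.5]
opening: 0.0567
```

```bash
python3 - <<'E'
from h import *
s=status.get_state();print(s['opening'],s['eef_pos'],s['wrist_force'])
im=cv2.cvtColor(snapshot('wrist'),cv2.COLOR_RGB2BGR);cv2.imwrite('pics/w5.png',im)
im=cv2.cvtColor(snapshot('side'),cv2.COLOR_RGB2BGR)[120:340,220:420];cv2.imwrite('pics/s5.png',cv2.resize(im,None,fx=2.7,fy=2.7))
go([.46,-.12,.2],lean(50));go([.46,.065,.2],lean(50))
E
```

```text
0.05670796508863042 [ 0.61255003 -0.27060182  0.19859152] [ 0.57031107  0.2788881  -2.49297425]
shift [-1.929 -3.013 -2.364] turn [-0.002  0.008  0.001]
shift [-1.929 -6.713 -2.364] turn [-0.002  0.008  0.001]
```

View pics/w5.png

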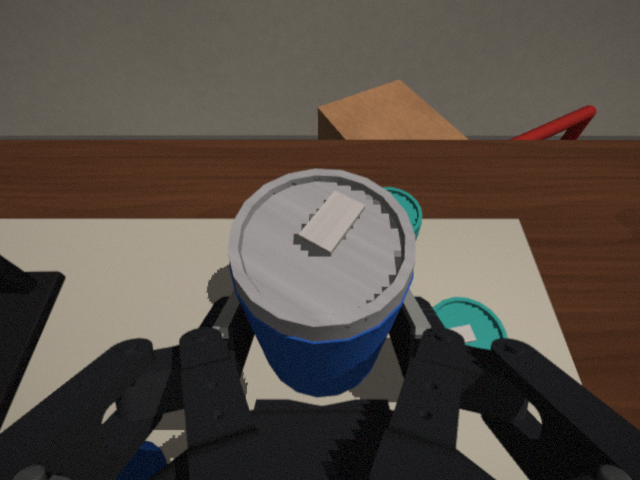

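View pics/s5.png

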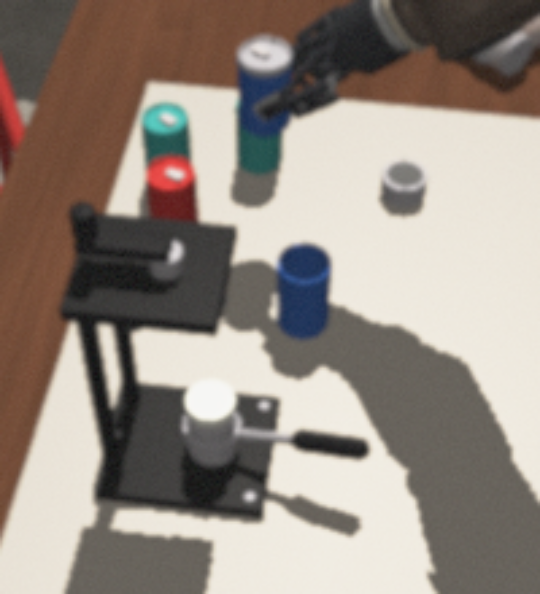

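arm_command(plan=[-0.2,0,-0.25,0,0,0,45,-0.6,-0.3,-0.75,0,0,0,45,-1.1,-0.7,-1.3,0,0,0,45,-1.5,-1.2,-1.8,0,0,0,45,-1.8,-1.8,-2.2,0,0,0,45,-1.93,-2.4,-2.36,0,0,0,45,-1.93,-3.0,-2.36,0,0,0,45,-1.93,-3.5,-2.36,0,0,0,45,-1.93,-3.9,-2.36,0,0,0,45,-1.93,-4.1,-2.36,0,0,0,45])

```text
time: 6.35
eef_pos: [0.4595, -0.0641, 0.1987]
ee_rot: [-2.848, -0.001, -1.322]
wrist_force: [0.2, 0.8, -1.2]
opening: 0.0568
```

arm_command(plan=[0,0,0,0,0,0,45,0,0,0,0,0,0,45])

```text
time: 6.55
eef_pos: [0.4602, -0.0657, 0.199]
ee_rot: [-2.848, -0.0, -1.324]
wrist_force: [-0.4, -0.4, -1.7]
opening: 0.0566
```

```bash
python3 - <<'E'
from h import *
s=status.get_state();print(s['opening'],s['eef_pos'],s['wrist_force'])
im=cv2.cvtColor(snapshot('wrist'),cv2.COLOR_RGB2BGR);cv2.imwrite('pics/w6.png',im)
for q in ([.622,.065,.093],[.624,.068,.093],[.56,.136,.014],[.565,-.005,.014]):print(proj('wrist',q))
E
```

```text
0.056572412547154956 [ 0.46018713 -0.06569671  0.19902995] [-0.36050525 -0.37087573 -1.71624926]
[[176.37628602 188.56777996]]
[[173.55521045 186.89342305]]
[[117.38298471 289.83184437]]
[[260.86633043 285.23587784]]
```

View pics/w6.png

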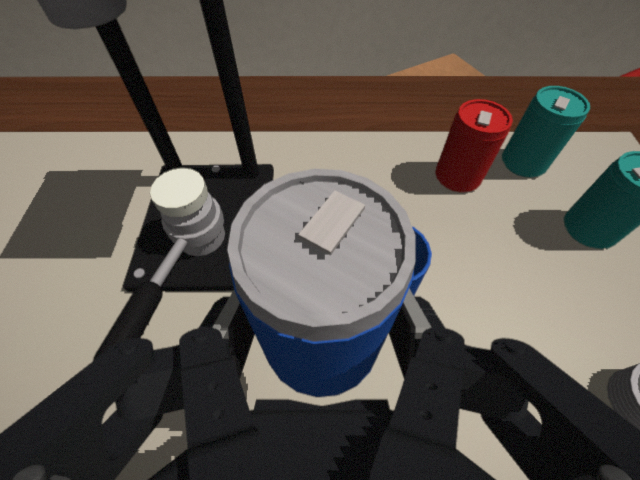

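```bash
python3 - <<'E'
from h import *
im=cv2.imread('pics/w6.png')
print(im[185,180],im[205,200],im[190,145])
hsv=cv2.cvtColor(im,cv2.COLOR_BGR2HSV)
for th in (150,165,180):
    m=(im.min(2)>th).astype(np.uint8)*255;M=np.zeros_like(m);M[165:215,149:212]=m[165:215,149:212]
    M=cv2.morphologyEx(M,cv2.MORPH_CLOSE,np.ones((3,3)))
    c=max(cv2.findContours(M,cv2.RETR_EXTERNAL,cv2.CHAIN_APPROX_NONE)[0],key=cv2.contourArea)
    e=cv2.fitEllipse(c);print(th,e,cv2.boundingRect(c),plane('wrist',e[0],.093)[:2])
a=im[150:310,90:290].copy();cv2.ellipse(a,((e[0][0]-90,e[0][1]-150),e[1],e[2]),(0,0,255),1)
cv2.imwrite('pics/z6.png',cv2.resize(a,None,fx=3.7,fy=3.7,interpolation=0))
E
```

```text
[207 225 226] [127 139 141] [151 169 178]
150 ((176.43084716796875, 187.97509765625), (36.43872833251953, 55.08970642089844), 73.8838119506836) (149, 169, 55, 39) [0.62270464 0.06511132]
165 ((176.69552612304688, 187.81983947753906), (36.20183181762695, 54.083919525146484), 73.68775177001953) (150, 169, 54, 39) [0.62288911 0.06491504]
180 ((176.7078399658203, 187.6341094970703), (35.754844665527344, 53.55648422241211), 74.05218505859375) (150, 169, 54, 38) [0.62311044 0.06495423]
```

View pics/z6.png

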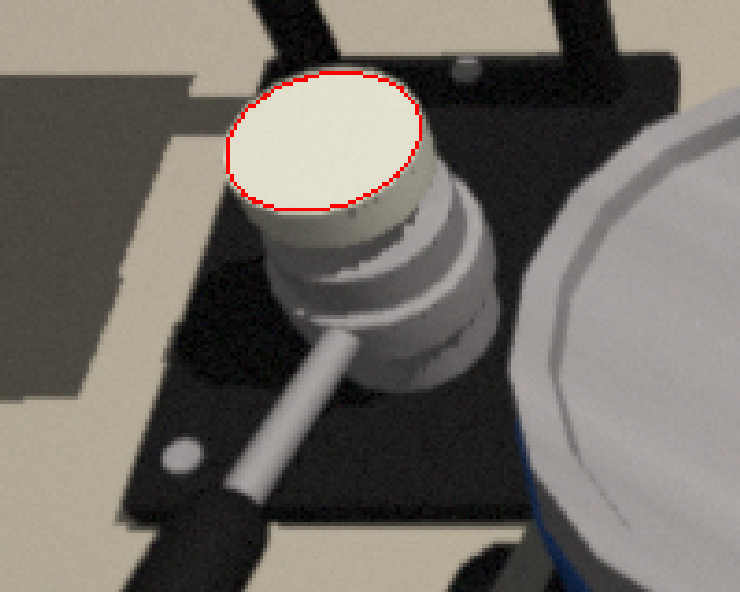

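```bash
python3 - <<'E'
from h import *
w=ray('wrist',(176.6,187.8)); s=ray('side',(230+238/3.5,150+413.5/3.5))
print(tri([w,s]))
# can centre in hand: top ellipse contour
im=cv2.imread('pics/w6.png');hsv=cv2.cvtColor(im,cv2.COLOR_BGR2HSV)
p,r=pose()
for uv in ((321.5,249.5),(321.5,251)):
  q=plane('wrist',uv,p[2]-.0472+.095);print(q,q-p, r.inv().apply(q-p))
a=im[160:350,215:425];cv2.imwrite('pics/z6b.png',cv2.resize(a,None,fx=3,fy=3,interpolation=0))
E
```

```text
[0.62204698 0.06589977 0.0919554 ]
[ 0.46251636 -0.06519989  0.24687576] [0.00229008 0.0008661  0.0478    ] [ 0.03803102 -0.00091184 -0.02904557]
[ 0.46201152 -0.06519972  0.24687576] [0.00178525 0.00086627 0.0478    ] [ 0.03770575 -0.00091204 -0.02943165]
```

View pics/z6b.png

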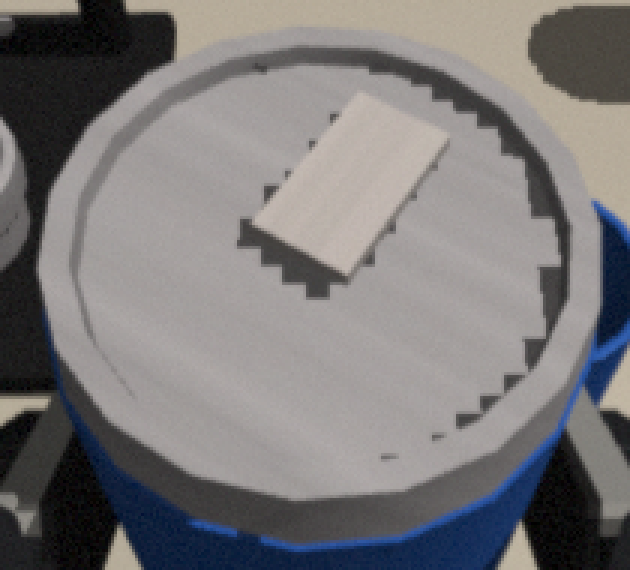

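```bash
python3 - <<'E'
from h import *
p,r=pose(); H=p[2]-.0472+.095
P=lambda u,v:plane('wrist',(215+u/3,160+v/3),H)
pts=[P(*u) for u in ((320,28),(320,498),(38,250),(602,240),(150,470-2),(500,462))]
print(np.array(pts).round(4))
def circ(pts):
    A=np.c_[2*pts[:,:2],np.ones(len(pts))];x=np.linalg.lstsq(A,(pts[:,:2]**2).sum(1),rcond=None)[0];return x[:2],np.sqrt(x[2]+x[:2]@x[:2])
print(circ(np.array([P(*u) for u in ((320,28),(320,498),(200,48),(440,48),(190,470),(430,480),(500,440))])),p)
# pad
im=cv2.imread('pics/w6.png')
for th in (140,160,180):
    m=(im.min(2)>th).astype(np.uint8)*255;M=np.zeros_like(m);M[165:215,150:212]=m[165:215,150:212]
    c=max(cv2.findContours(M,cv2.RETR_EXTERNAL,cv2.CHAIN_APPROX_NONE)[0],key=cv2.contourArea)[:,0]
    print(circ(np.array([plane('wrist',q,.093) for q in c if q[0]>151])))
E
```

```text
[[ 0.4943 -0.0653  0.2469]
 [ 0.4399 -0.0652  0.2469]
 [ 0.4646 -0.0379  0.2469]
 [ 0.4658 -0.0927  0.2469]
 [ 0.4425 -0.0507  0.2469]
 [ 0.443  -0.0806  0.2469]]
(array([ 0.4672184 , -0.06520316]), np.float64(0.02728596079877461)) [ 0.46022628 -0.06606599  0.19907576]
(array([0.6237645, 0.0647662]), np.float64(0.02321707204605328))
(array([0.6237533 , 0.06486009]), np.float64(0.022946903387103243))
(array([0.62401116, 0.06487074]), np.float64(0.0226134690569771))
```

```bash
python3 - <<'E'
from h import *
im=cv2.imread('pics/w6.png');p,r=pose()
col=im[360:410,322];print(col[::2].tolist())
zb=p[2]-.0472
for v in (394,396,398):
  print(plane('wrist',(322,v),zb)-p)
hsv=cv2.cvtColor(im,cv2.COLOR_BGR2HSV);m=((hsv[:,:,0]>100)&(hsv[:,:,0]<130)&(hsv[:,:,1]>120)).astype(np.uint8)
for v in (340,350,360,370,380,385,390,393,396,399): 
  x=np.where(m[v,230:410])[0]+230; print(v,x.min() if len(x) else None,x.max() if len(x) else None)
t=cv2.cvtColor(snapshot('top'),cv2.COLOR_RGB2BGR);s=cv2.cvtColor(snapshot('side'),cv2.COLOR_RGB2BGR)
a=np.hstack([cv2.resize(t[200:340,280:420],None,fx=2.8,fy=2.8),cv2.resize(s[140:280,280:420],None,fx=2.8,fy=2.8)]);cv2.imwrite('pics/ts7.png',a)
for n in('top','side'):print(proj(n,[p+[.007,.0006,-.0472],p+[.007,.0006,.0478]]))
E
```

```text
[[65, 37, 18], [64, 35, 21], [66, 35, 20], [64, 34, 16], [66, 36, 12], [64, 34, 17], [63, 35, 16], [65, 31, 19], [62, 31, 10], [64, 34, 9], [65, 32, 14], [62, 32, 14], [55, 18, 4], [59, 29, 7], [57, 23, 6], [64, 38, 19], [61, 33, 15], [63, 33, 12], [91, 82, 79], [156, 173, 182], [156, 174, 183], [155, 174, 183], [151, 169, 179], [49, 51, 53], [35, 35, 32]]
[-0.01959829  0.0006948  -0.0472    ]
[-0.02047931  0.00069578 -0.0472    ]
[-0.0213553   0.00069676 -0.0472    ]
340 235 404
350 237 403
360 268 373
370 275 369
380 282 360
385 289 355
390 296 344
393 307 338
396 None None
399 None None
[[359.34044714 300.8049133 ]
 [363.1115723  298.62444424]]
[[363.19160959 221.04685852]
 [366.08660345 195.44434931]]
```

View pics/ts7.png

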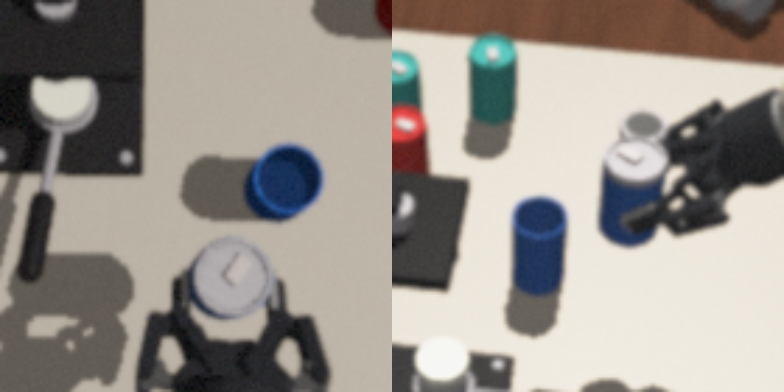

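```bash
python3 - <<'E'
from h import *
T=lean(50)
go([.46,.0641,.165],T);go([.6162,.0641,.160],T)
E
```

```text
shift [-0.528 -2.608  0.437] turn [-0.001  0.017 -0.012]
shift [ 1.408 -2.61   2.891] turn [-0.001  0.017 -0.012]
```

arm_command(plan=[-0.1,-0.3,0.08,0,0,0,45,-0.2,-0.8,0.2,0,0,0,45,-0.3,-1.3,0.3,0,0,0,45,-0.45,-1.8,0.4,0,0.02,-0.01,45,-0.53,-2.3,0.44,0,0.02,-0.01,45,-0.53,-2.5,0.44,0,0.02,-0.01,45,-0.53,-2.6,0.44,0,0.02,-0.01,45,-0.53,-2.61,0.44,0,0.02,-0.01,45,-0.53,-2.61,0.44,0,0.02,-0.01,45])

```text
time: 7.6
eef_pos: [0.4601, 0.0643, 0.1651]
ee_rot: [-2.846, -0.0, -1.329]
wrist_force: [0.3, -0.4, -1.9]
opening: 0.0571
```

```bash
python3 - <<'E'
from h import *
T=lean(50);print(pose()[0])
go([.5762,.0641,.160],T);go([.6162,.0641,.160],T)
E
```

```text
[0.46005407 0.06429987 0.16509134]
shift [1.414 0.004 1.846] turn [-0.002 -0.008 -0.001]
shift [1.927 0.004 2.459] turn [-0.002 -0.008 -0.001]
```

arm_command(plan=[0.15,0,0.2,0,0,0,45,0.45,0,0.6,0,0,0,45,0.75,0,1.0,0,0,0,45,1.1,0,1.4,0,0,0,45,1.35,0,1.7,0,0,0,45,1.55,0,1.98,0,0,0,45,1.73,0,2.2,0,0,0,45,1.86,0,2.37,0,0,0,45,1.92,0,2.46,0,-0.01,0,45,1.92,0,2.46,0,-0.01,0,45])

```text
time: 8.6
eef_pos: [0.6163, 0.0646, 0.1595]
ee_rot: [-2.847, -0.0, -1.327]
wrist_force: [-0.0, -1.2, -2.5]
opening: 0.0566
```

```bash
python3 - <<'E'
from h import *
T=lean(50);s=status.get_state();print(pose()[0],s['wrist_force'],s['opening'])
t=cv2.cvtColor(snapshot('top'),cv2.COLOR_RGB2BGR);s=cv2.cvtColor(snapshot('side'),cv2.COLOR_RGB2BGR);w=cv2.cvtColor(snapshot('wrist'),cv2.COLOR_RGB2BGR)
cv2.imwrite('pics/s8.png',cv2.resize(s[180:330,230:400],None,fx=4,fy=4,interpolation=cv2.INTER_CUBIC)[:600])
cv2.imwrite('pics/w8.png',w);cv2.imwrite('pics/s8f.png',s);cv2.imwrite('pics/t8.png',t)
go([.6162,.0641,.143],T)
p=pose()[0]+[.0075,.0007,0]
print(proj('side',[p-[0,0,.0472],p+[0,0,.0478],[.6237,.0648,.093]]))
E
```

```text
[0.61629342 0.06462435 0.15947119] [-0.03824331 -1.19317287 -2.49633417] 0.056598549472350976
shift [-0.239  0.018  0.225] turn [-0.007  0.011  0.004]
[[297.02680753 262.96265824]
 [295.5040296  239.27823748]
 [297.01043943 267.06560018]]
```

View pics/s8.png

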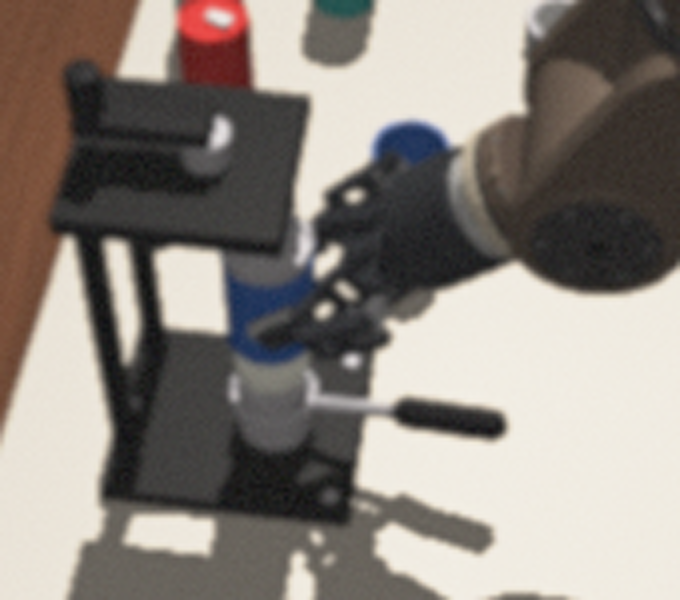

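View pics/w8.png

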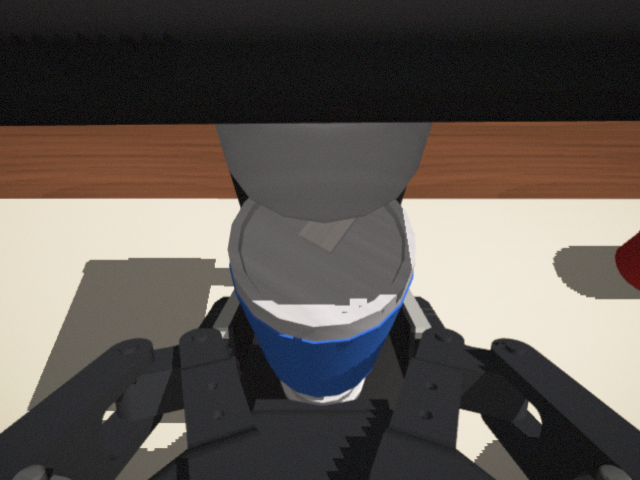

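```bash
python3 - <<'E'
import cv2
s=cv2.imread('pics/s8f.png')
cv2.imwrite('pics/s9.png',cv2.resize(s[225:300,265:340],None,fx=8,fy=8,interpolation=cv2.INTER_CUBIC))
w=cv2.imread('pics/w8.png');cv2.imwrite('pics/w9.png',cv2.resize(w[330:410,250:400],None,fx=5,fy=5,interpolation=cv2.INTER_CUBIC))
E
```

```text
(no output)
```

View pics/s9.png

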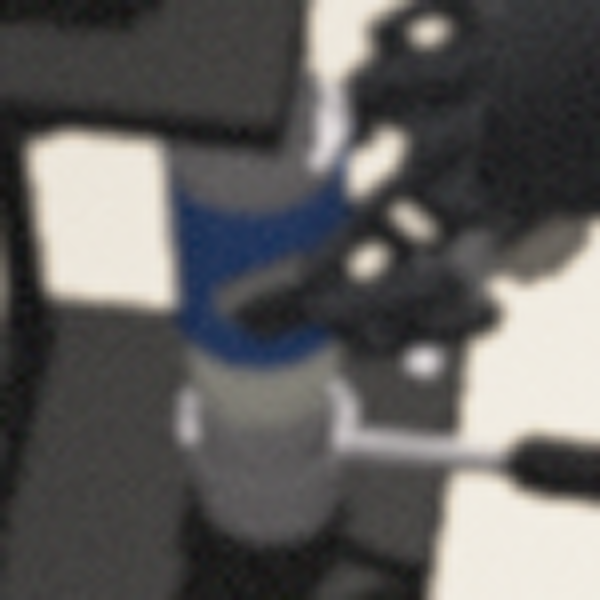

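View pics/w9.png

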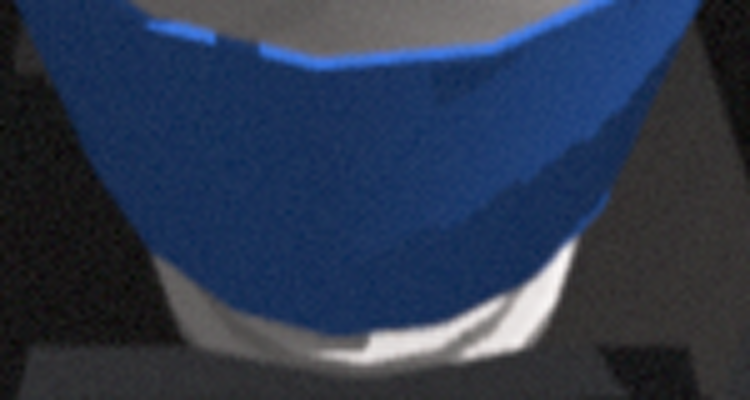

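arm_command(plan=[-0.06,0.01,0.05,0,0,0,45,-0.12,0.02,0.11,0,0,0,45,-0.18,0.03,0.16,0,0,0,45,-0.22,0.03,0.2,0,0,0,45,-0.24,0.03,0.22,0,0.01,0,45,-0.24,0.03,0.22,0,0.01,0,45,-0.24,0.03,0.22,0,0.01,0,45])

```text
time: 9.45
eef_pos: [0.6165, 0.0636, 0.1432]
ee_rot: [-2.846, -0.001, -1.328]
wrist_force: [0.2, 0.1, -1.8]
opening: 0.0568
```

```bash
python3 - <<'E'
from h import *
T=lean(50);s=status.get_state();print(pose()[0],s['wrist_force'],s['opening'],s['time'])
s=cv2.cvtColor(snapshot('side'),cv2.COLOR_RGB2BGR)
cv2.imwrite('pics/s10.png',cv2.resize(s[225:300,265:340],None,fx=8,fy=8,interpolation=cv2.INTER_CUBIC))
E
```

```text
[0.61649386 0.06357266 0.14323623] [ 0.23880821  0.14240527 -1.80456098] 0.05684503044427342 9.45
```

View pics/s10.png

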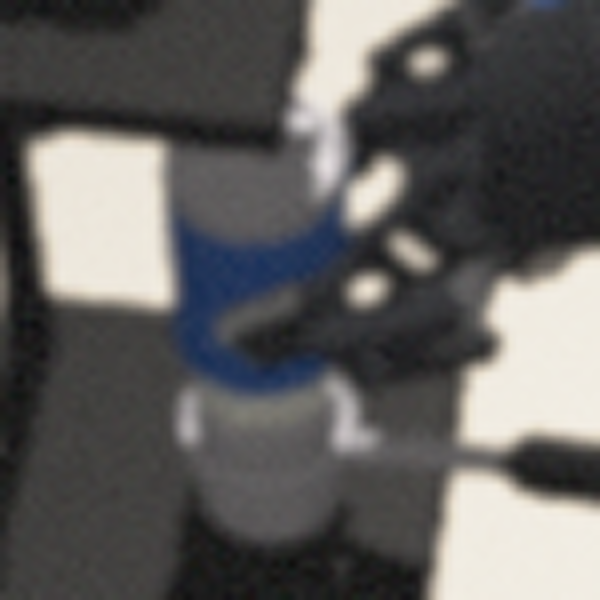

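arm_command(plan=[-0.01,0,0.01,0,0,0,45,-0.023,0,0.019,0,0,0,45,-0.031,0,0.026,0,0,0,45,-0.031,0,0.026,0,0,0,45])

```text
time: 9.9
eef_pos: [0.6165, 0.0635, 0.1412]
ee_rot: [-2.846, -0.001, -1.328]
wrist_force: [1.1, 0.3, -2.2]
opening: 0.0565
```

arm_command(plan=[-0.008,0,0.006,0,0,0,45,-0.015,0,0.013,0,0,0,45,-0.015,0,0.013,0,0,0,45])

```text
time: 10.2
eef_pos: [0.6166, 0.0636, 0.1403]
ee_rot: [-2.846, -0.001, -1.329]
wrist_force: [0.6, -0.7, -0.8]
opening: 0.0566
```

arm_command(plan=[-0.008,0,0.006,0,0,0,45,-0.015,0,0.013,0,0,0,45,-0.015,0,0.013,0,0,0,45])

```text
time: 10.5
eef_pos: [0.6167, 0.0635, 0.1396]
ee_rot: [-2.846, -0.001, -1.33]
wrist_force: [-2.4, 0.4, 2.3]
opening: 0.0567
```

arm_command(plan=[0,0,0,0,0,0,58,0,0,0,0,0,0,60,0,0,0,0,0,0,64,0,0,0,0,0,0,70,0,0,0,0,0,0,78,0,0,0,0,0,0,85,0,0,0,0,0,0,85,0,0,0,0,0,0,85], force=20)

```text
time: 11.3
eef_pos: [0.6165, 0.0635, 0.1393]
ee_rot: [-2.846, -0.001, -1.328]
wrist_force: [-0.5, -0.2, 0.3]
opening: 0.0849
```

```bash
python3 - <<'E'
from h import *
T=lean(50);s=status.get_state();print(pose()[0],s['wrist_force'],s['opening'],s['time'])
s=cv2.cvtColor(snapshot('side'),cv2.COLOR_RGB2BGR);w=cv2.cvtColor(snapshot('wrist'),cv2.COLOR_RGB2BGR)
a=cv2.resize(s[225:300,265:340],None,fx=6.4,fy=6.4,interpolation=cv2.INTER_CUBIC)
cv2.imwrite('pics/s11.png',a);cv2.imwrite('pics/w11.png',w)
E
```

```text
[0.61653483 0.06353372 0.13927501] [-0.48065095 -0.24113599  0.27076096] 0.08487432091398546 11.3
```

View pics/s11.png

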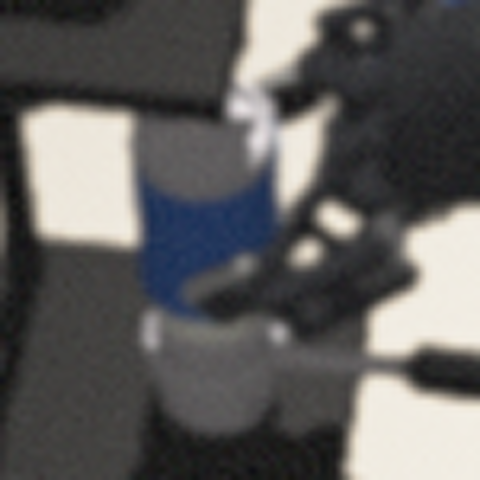

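View pics/w11.png

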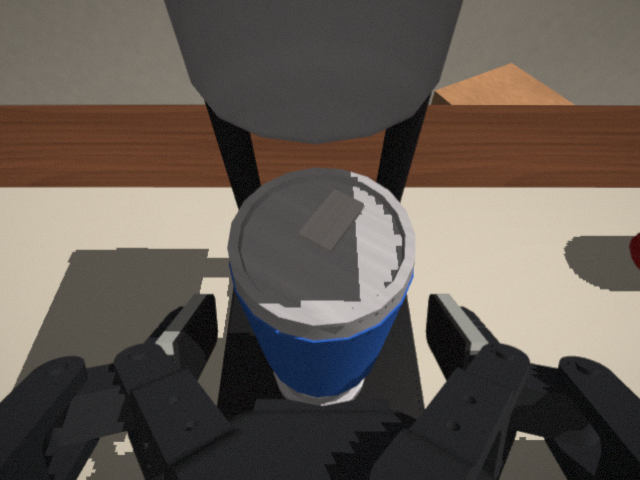

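arm_command(plan=[0,0,-0.1,0,0,0,85,0,0,-0.3,0,0,0,85,0,0,-0.6,0,0,0,85,0,0,-0.9,0,0,0,85,0,0,-1.3,0,0,0,85,0,0,-1.7,0,0,0,85,0,0,-2.1,0,0,0,85,0,0,-2.6,0,0,0,85,0,0,-3.0,0,0,0,85,0,0,-3.0,0,0,0,85])

```text
time: 12.4
eef_pos: [0.4997, 0.0636, 0.2376]
ee_rot: [-2.845, -0.002, -1.332]
wrist_force: [-0.3, 0.6, -0.2]
opening: 0.0848
```

```bash
python3 - <<'E'
from h import *
s=status.get_state();print(pose()[0],s['wrist_force'],s['opening'],s['time'])
w=cv2.cvtColor(snapshot('wrist'),cv2.COLOR_RGB2BGR);t=cv2.cvtColor(snapshot('top'),cv2.COLOR_RGB2BGR);s=cv2.cvtColor(snapshot('side'),cv2.COLOR_RGB2BGR)
cv2.imwrite('pics/w12.png',w);cv2.imwrite('pics/t12.png',t)
cv2.imwrite('pics/s12.png',cv2.resize(s[225:300,265:340],None,fx=8,fy=8,interpolation=cv2.INTER_CUBIC))
print(proj('wrist',[[.6237,.0648,.093+.095],[.6237,.0648,.093]]))
E
```

```text
[0.49966743 0.06356618 0.23763583] [-0.25769973  0.55604028 -0.22147327] 0.0848487193300837 12.4
[[320.85435956 176.44854362]
 [320.98977712 248.72691134]]
```

View pics/w12.png

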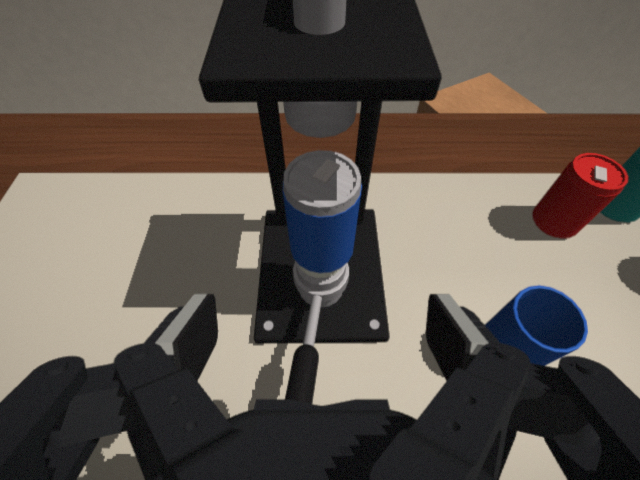

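View pics/s12.png

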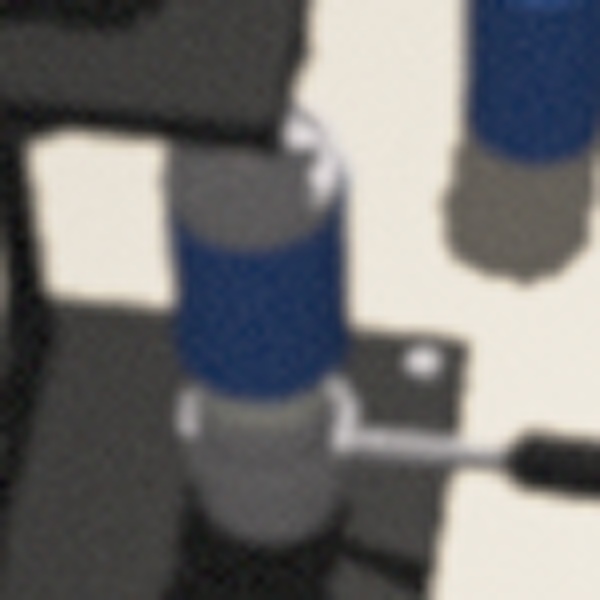

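```bash
python3 - <<'E'
from h import *
A=np.array([.6237,.0648])
for uv,z in (((308,348),.062),((301,395),.067),((313,322),.058)):
    p=plane('wrist',uv,z)[:2]; d=p-A; print(p,np.hypot(*d),np.arctan2(d[1],-d[0])+.02)
t=cv2.imread('pics/t12.png');cv2.imwrite('pics/t12z.png',cv2.resize(t[170:330,240:400],None,fx=3.5,fy=3.5))
E
```

```text
[0.54204705 0.07593676] 0.08240892916826631 0.155554998417878
[0.50346733 0.08048597] 0.12125157342235332 0.1497307111891683
[0.5668634  0.07204208] 0.05729613384184196 0.14673635037594868
```

View pics/t12z.png

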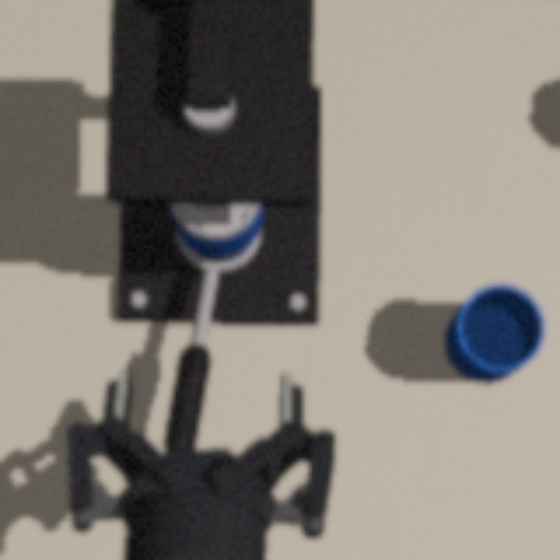

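```bash
python3 - <<'E'
from h import *
go([.494,.03,.18],lean(20))
E
```

```text
shift [-0.958  0.668  0.595] turn [-0.006 -5.015  0.006]
```

arm_command(plan=[-0.12,0.1,0.06,0,-0.6,0,60,-0.25,0.2,0.12,0,-1.2,0,40,-0.4,0.3,0.2,0,-2.0,0,20,-0.5,0.4,0.3,0,-2.7,0,0,-0.65,0.5,0.4,0,-3.4,0,0,-0.8,0.6,0.5,0,-4.1,0,0,-0.9,0.67,0.57,0,-4.7,0,0,-0.96,0.67,0.6,0,-5.0,0,0,-0.96,0.67,0.6,0,-5.0,0,0,-0.96,0.67,0.6,0,-5.0,0,0])

```text
time: 13.55
eef_pos: [0.4994, 0.0519, 0.1939]
ee_rot: [-2.945, -0.039, -0.851]
wrist_force: [0.1, 0.0, 0.7]
opening: -0.0
```

```bash
python3 - <<'E'
from h import *
s=status.get_state();print(pose()[0],s['wrist_force'],s['opening'],s['time'])
go([.494,.03,.066],lean(20))
w=cv2.cvtColor(snapshot('wrist'),cv2.COLOR_RGB2BGR);cv2.imwrite('pics/w13.png',w)
E
```

```text
[0.49944606 0.05188121 0.19387515] [0.07551654 0.00342231 0.67970269] -3.726484144950608e-06 13.55
shift [-1.458  0.6    2.063] turn [-0.761 -2.038  0.115]
```

View pics/w13.png

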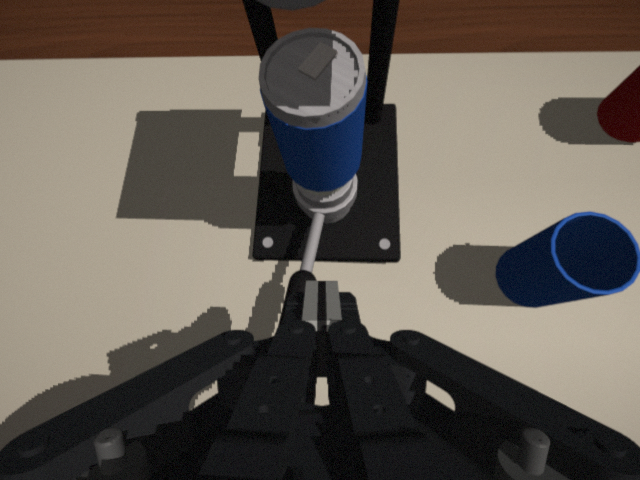

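arm_command(plan=[0,0,0,0,0,0,0,0,0,0,0,0,0,0,0,0,0,0,0,0,0])

```text
time: 13.9
eef_pos: [0.4992, 0.0521, 0.195]
ee_rot: [-2.944, -0.039, -0.856]
wrist_force: [0.2, -0.7, 0.1]
opening: -0.0001
```

```bash
python3 - <<'E'
from h import *
s=status.get_state();print(pose()[0],s['q'],s['dq'].round(3))
r=pose()[1].as_matrix();print(r.round(3))
E
```

```text
[0.49924753 0.05208952 0.19501581] [-0.08868808  0.29374396  2.2447502   1.23322461  0.13479368  0.2617004 ] [-0.001 -0.005 -0.    -0.026 -0.002  0.024]
[[ 0.844  0.046  0.535]
 [ 0.003 -0.997  0.08 ]
 [ 0.536 -0.066 -0.841]]
```

```bash
cat >> h.py <<'E'
def orient(z,yref=(0,-1,0)):
    z=np.array(z,float);z/=np.linalg.norm(z);x=np.cross(yref,z);x/=np.linalg.norm(x);return R.from_matrix(np.c_[x,np.cross(z,x),z])
E
python3 - <<'E'
from h import *
go([.49,.01,.2],orient([.45,.35,-.82]))
go([.49,.01,.2],orient([.27,.25,-.93]))
E
```

```text
shift [-0.105  0.824 -0.25 ] turn [ 2.657 -0.595  0.165]
shift [-0.105  0.824 -0.25 ] turn [ 1.643 -2.67   0.48 ]
```

arm_command(plan=[0,0.1,-0.05,0.4,-0.1,0.02,0,0,0.25,-0.1,0.8,-0.2,0.05,0,-0.05,0.4,-0.15,1.3,-0.3,0.08,0,-0.1,0.6,-0.2,1.8,-0.4,0.11,0,-0.1,0.75,-0.25,2.3,-0.5,0.14,0,-0.1,0.82,-0.25,2.65,-0.6,0.16,0,-0.1,0.82,-0.25,2.65,-0.6,0.16,0,-0.1,0.82,-0.25,2.65,-0.6,0.16,0])

```text
time: 14.7
eef_pos: [0.4903, 0.0101, 0.2003]
ee_rot: [-2.706, -0.125, -0.694]
wrist_force: [-0.1, -0.0, 0.0]
opening: 0.0001
```

```bash
python3 - <<'E'
from h import *
s=status.get_state();print(pose()[0],s['q'].round(3),s['dq'].round(3))
r=pose()[1].as_matrix();print(r.round(3))
go([.49,.01,.2],orient([.27,.25,-.93]))
go([.494,.02,.17],orient([.3,.1,-.93]))
E
```

```text
[0.49030316 0.01007764 0.2003443 ] [-0.358  0.311  2.209  1.121  0.568  0.161] [ 0.015 -0.003  0.006 -0.009 -0.001  0.01 ]
[[ 0.876  0.168  0.451]
 [ 0.    -0.937  0.349]
 [ 0.482 -0.305 -0.821]]
shift [-0.009  0.003  0.002] turn [-0.983 -2.003  0.631]
shift [-0.227  0.012  0.601] turn [-2.419 -1.775  0.415]
```

arm_command(plan=[0,0,0,-0.2,-0.4,0.1,0,0,0,0,-0.4,-0.8,0.25,0,0,0,0,-0.6,-1.2,0.4,0,0,0,0,-0.8,-1.6,0.5,0,0,0,0,-0.98,-2.0,0.63,0,0,0,0,-0.98,-2.0,0.63,0,0,0,0,-0.98,-2.0,0.63,0])

```text
time: 15.4
eef_pos: [0.4901, 0.0109, 0.2004]
ee_rot: [-2.86, -0.056, -0.408]
wrist_force: [0.2, -0.6, -0.0]
opening: -0.0
```

```bash
python3 - <<'E'
from h import *
s=status.get_state();print(pose()[0],s['q'].round(3),s['dq'].round(3))
O=orient([.27,.13,-.95])
go([.494,.026,.17],O); go([.494,.03,.066],O)
E
```

```text
[0.49012995 0.01093899 0.20035024] [-0.269  0.311  2.095  0.581  0.612  0.803] [-0.014  0.     0.006 -0.001  0.003  0.001]
shift [-0.095 -0.139  0.661] turn [-1.185 -0.06   0.033]
shift [-0.677  0.286  2.614] turn [-1.185 -0.06   0.033]
```

arm_command(plan=[-0.04,-0.05,0.2,-0.4,-0.02,0.01,0,-0.08,-0.1,0.5,-0.8,-0.04,0.02,0,-0.15,-0.1,0.9,-1.18,-0.06,0.03,0,-0.3,0,1.3,-1.18,-0.06,0.03,0,-0.4,0.1,1.7,-1.18,-0.06,0.03,0,-0.53,0.2,2.1,-1.18,-0.06,0.03,0,-0.63,0.26,2.45,-1.18,-0.06,0.03,0,-0.68,0.29,2.61,-1.18,-0.06,0.03,0,-0.68,0.29,2.61,-1.18,-0.06,0.03,0,-0.68,0.29,2.61,-1.18,-0.06,0.03,0])

```text
time: 16.4
eef_pos: [0.4935, 0.0287, 0.0661]
ee_rot: [-2.984, -0.025, -0.413]
wrist_force: [0.4, 0.5, 0.6]
opening: -0.0001
```

```bash
python3 - <<'E'
from h import *
s=status.get_state();print(pose()[0],s['q'].round(3),s['wrist_force'])
O=orient([.27,.13,-.95])
for p in ([.494,.052,.066],[.4975,.0872,.066],[.5124,.1288,.067],[.5278,.1499,.067],[.5405,.162,.067]): go(p,O)
w=cv2.cvtColor(snapshot('wrist'),cv2.COLOR_RGB2BGR);cv2.imwrite('pics/w14.png',w)
E
```

```text
[0.49348943 0.02868619 0.06614773] [-0.159  0.566  2.203  0.963  0.21   0.464] [0.43610969 0.52065133 0.59158813]
shift [ 0.008 -0.462  0.066] turn [ 0.008  0.016 -0.013]
shift [ 0.075 -1.157  0.176] turn [ 0.008  0.016 -0.013]
shift [ 0.366 -1.975  0.345] turn [ 0.008  0.016 -0.013]
shift [ 0.662 -2.383  0.483] turn [ 0.008  0.016 -0.013]
shift [ 0.906 -2.614  0.583] turn [ 0.008  0.016 -0.013]
```

View pics/w14.png

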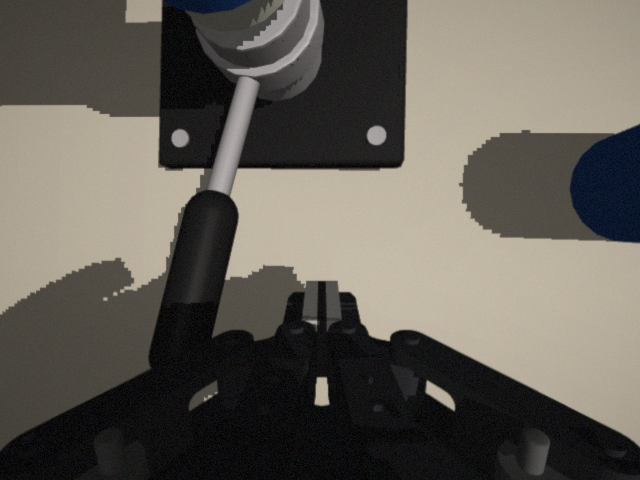

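```bash
python3 - <<'E'
from h import *
O=orient([.08,.2,-.975])
go([.4935,.032,.07],O)
E
```

```text
shift [ 0.015 -0.075 -0.06 ] turn [ 0.681 -1.828  0.296]
```

arm_command(plan=[0,0,-0.06,0.15,-0.3,0.05,0,0,0,-0.06,0.3,-0.6,0.1,0,0,0,-0.06,0.45,-1.0,0.15,0,0,-0.04,-0.06,0.6,-1.4,0.2,0,0.01,-0.07,-0.06,0.68,-1.83,0.3,0,0.01,-0.07,-0.06,0.68,-1.83,0.3,0,0.01,-0.07,-0.06,0.68,-1.83,0.3,0])

```text
time: 17.15
eef_pos: [0.4933, 0.0318, 0.0699]
ee_rot: [-2.938, -0.012, -0.122]
wrist_force: [-0.0, -0.0, -0.7]
opening: -0.0001
```

```bash
python3 - <<'E'
from h import *
s=status.get_state();print(pose()[0],s['q'].round(3),s['wrist_force'])
O=orient([.08,.2,-.975])
for p in ([.494,.052,.07],[.4975,.0872,.07],[.5124,.1288,.07],[.5278,.1499,.07],[.5405,.162,.07]): go(p,O)
E
```

```text
[0.49327926 0.03178802 0.06989542] [-0.173  0.578  2.09   0.481  0.473  0.959] [-0.02133384 -0.03613572 -0.71307929]
shift [ 0.014 -0.396  0.08 ] turn [ 0.003 -0.011  0.001]
shift [ 0.084 -1.085  0.226] turn [ 0.003 -0.011  0.001]
shift [ 0.381 -1.895  0.417] turn [ 0.003 -0.011  0.001]
shift [ 0.688 -2.304  0.527] turn [ 0.003 -0.011  0.001]
shift [ 0.941 -2.537  0.596] turn [ 0.003 -0.011  0.001]
```

Push gently to about 0.75 rad first.

arm_command(plan=[0.01,-0.2,0.04,0,0,0,0,0.01,-0.4,0.08,0,0,0,0,0.03,-0.55,0.11,0,0,0,0,0.04,-0.7,0.14,0,0,0,0,0.06,-0.85,0.18,0,0,0,0,0.08,-1.0,0.21,0,0,0,0,0.12,-1.15,0.24,0,0,0,0,0.16,-1.3,0.28,0,0,0,0,0.2,-1.4,0.3,0,0,0,0,0.2,-1.4,0.3,0,0,0,0])

```text
time: 18.15
eef_pos: [0.5035, 0.1041, 0.0696]
ee_rot: [-2.937, -0.013, -0.119]
wrist_force: [-0.3, -1.2, -0.8]
opening: 0.0002
```

```bash
python3 - <<'E'
from h import *
s=status.get_state();print(pose()[0],s['q'].round(3),s['wrist_force'])
O=orient([.08,.2,-.975])
for p in ([.5124,.1288,.07],[.5278,.1499,.07],[.5405,.162,.07]): go(p,O)
s=cv2.cvtColor(snapshot('side'),cv2.COLOR_RGB2BGR);w=cv2.cvtColor(snapshot('wrist'),cv2.COLOR_RGB2BGR)
cv2.imwrite('pics/w15.png',w);cv2.imwrite('pics/s15.png',cv2.resize(s[180:330,230:400],None,fx=4,fy=4,interpolation=cv2.INTER_CUBIC))
E
```

```text
[0.50348911 0.10412741 0.06957731] [-0.02   0.59   2.057  0.471  0.462  1.123] [-0.26301857 -1.2489847  -0.84612334]
shift [ 0.179 -0.482  0.105] turn [-0.003  0.008  0.002]
shift [ 0.486 -0.89   0.214] turn [-0.003  0.008  0.002]
shift [ 0.739 -1.123  0.283] turn [-0.003  0.008  0.002]
```

View pics/w15.png

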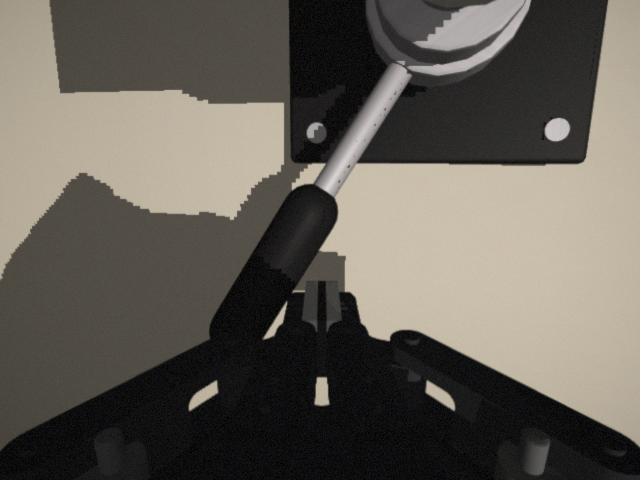

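View pics/s15.png

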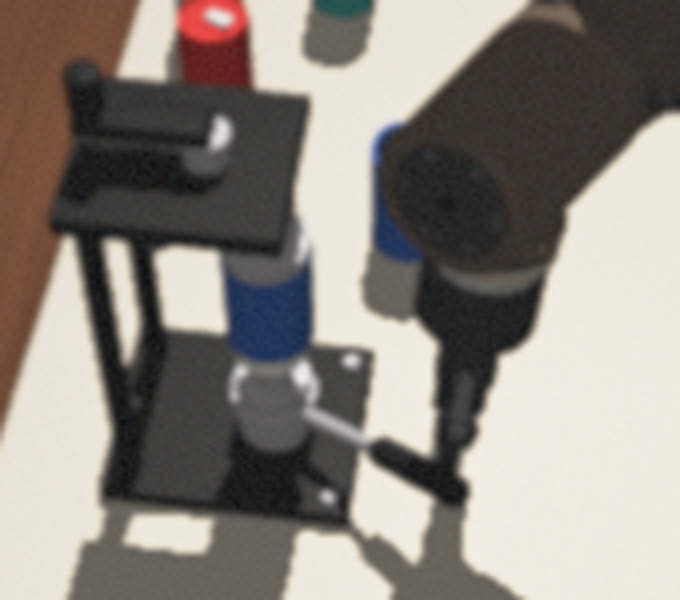

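arm_command(plan=[0.05,-0.12,0.03,0,0,0,0,0.1,-0.25,0.05,0,0,0,0,0.14,-0.37,0.08,0,0,0,0,0.18,-0.48,0.11,0,0,0,0,0.26,-0.59,0.13,0,0,0,0,0.34,-0.7,0.16,0,0,0,0,0.42,-0.8,0.19,0,0,0,0,0.49,-0.89,0.21,0,0,0,0,0.49,-0.89,0.21,0,0,0,0])

```text
time: 19.15
eef_pos: [0.5281, 0.1498, 0.0702]
ee_rot: [-2.937, -0.012, -0.119]
wrist_force: [-1.0, -1.3, -1.1]
opening: -0.0002
```

```bash
python3 - <<'E'
from h import *
s=status.get_state();print(pose()[0],s['q'].round(3),s['wrist_force'])
O=orient([.08,.2,-.975])
for p in ([.5405,.162,.07],[.5477,.167,.07]): go(p,O)
s=cv2.cvtColor(snapshot('side'),cv2.COLOR_RGB2BGR);w=cv2.cvtColor(snapshot('wrist'),cv2.COLOR_RGB2BGR)
cv2.imwrite('pics/w16.png',w);cv2.imwrite('pics/s16.png',cv2.resize(s[180:330,230:400],None,fx=4,fy=4,interpolation=cv2.INTER_CUBIC))
A=np.array([.6237,.0648])
E
```

```text
[0.52813899 0.14978574 0.07015876] [0.07  0.614 1.98  0.426 0.49  1.261] [-0.98961207 -1.28267814 -1.05953568]
shift [ 0.246 -0.235  0.072] turn [-0.004  0.009  0.   ]
shift [ 0.39  -0.33   0.103] turn [-0.004  0.009  0.   ]
```

View pics/w16.png

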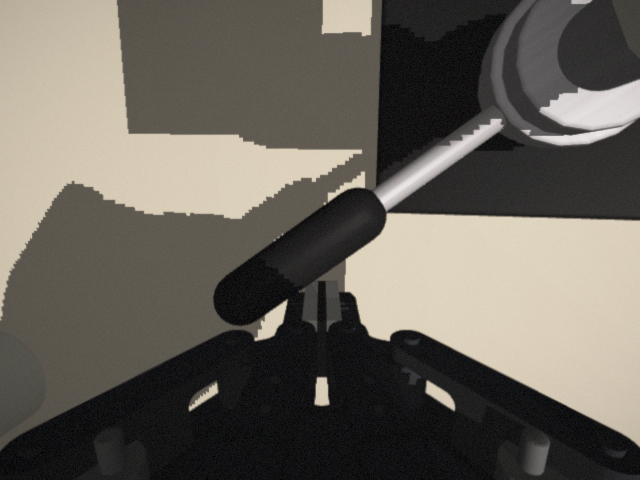

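View pics/s16.png

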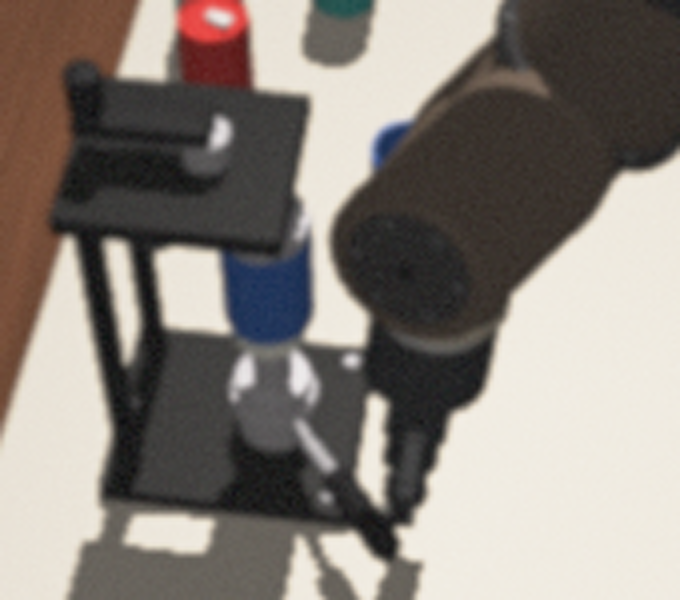

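```bash
python3 - <<'E'
from h import *
O=orient([.2,.18,-.96])
for p in ([.5405,.160,.07],): go(p,O)
A=np.array([.6237,.0648])
for uv in ((300,255),(378,200),(230,305),):
    d=plane('wrist',uv,.067)[:2]-A;print(np.hypot(*d),np.arctan2(d[1],-d[0])+.02)
E
```

```text
shift [ 0.25  -0.201  0.068] turn [-0.197  1.165 -0.227]
0.11946750388108034 0.9448536468704191
0.0822794262504407 0.9505160406991318
0.15837665868365175 0.9403624557571153
```

arm_command(plan=[0,0,0,-0.05,0.3,-0.05,0,0,0,0,-0.1,0.6,-0.1,0,0.05,-0.05,0.01,-0.15,0.9,-0.15,0,0.1,-0.1,0.03,-0.2,1.16,-0.22,0,0.15,-0.14,0.04,-0.2,1.16,-0.22,0,0.2,-0.17,0.06,-0.2,1.16,-0.22,0,0.25,-0.2,0.07,-0.2,1.16,-0.22,0,0.25,-0.2,0.07,-0.2,1.16,-0.22,0])

```text
time: 20.05
eef_pos: [0.5404, 0.1599, 0.0698]
ee_rot: [-2.946, -0.027, -0.302]
wrist_force: [-2.9, -0.4, 0.3]
opening: -0.0002
```

```bash
cat > look.py <<'E'
from h import *
import sys
k=sys.argv[1]
s=status.get_state();print(pose()[0],s['q'].round(3),s['wrist_force'],s['time'])
w=cv2.cvtColor(snapshot('wrist'),cv2.COLOR_RGB2BGR);cv2.imwrite(f'pics/w{k}.png',w)
s=cv2.cvtColor(snapshot('side'),cv2.COLOR_RGB2BGR)
cv2.imwrite(f'pics/s{k}.png',cv2.resize(s[180:330,230:400],None,fx=4,fy=4,interpolation=cv2.INTER_CUBIC))
E
python3 look.py 17
```

```text
[0.54042797 0.15991017 0.0698355 ] [0.103 0.61  2.013 0.503 0.336 1.194] [-2.86548926 -0.35700802  0.3412828 ] 20.05
```

View pics/w17.png

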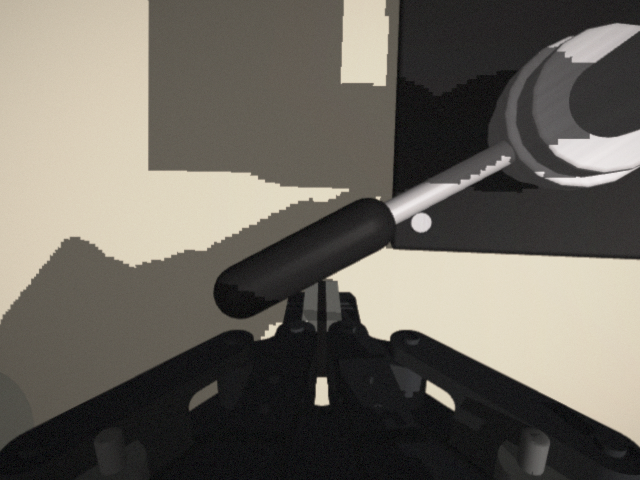

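```bash
python3 - <<'E'
from h import *
O=orient([.2,.18,-.96])
for p in ([.5465,.163,.07],[.5525,.166,.07]): go(p,O)
A=np.array([.6237,.0648])
for uv in ((304,258),(388,212),(228,300),):
    d=plane('wrist',uv,.067)[:2]-A;print(np.hypot(*d),np.arctan2(d[1],-d[0])+.02)
E
```

```text
shift [ 0.119 -0.059  0.033] turn [ 0.005  0.007 -0.007]
shift [ 0.237 -0.114  0.068] turn [ 0.005  0.007 -0.007]
0.12071369859769995 1.0657229987516612
0.08301228678684114 1.0757641282403327
0.15849990193194513 1.0595444923586468
```

arm_command(plan=[0.04,-0.02,0.01,0,0,0,0,0.08,-0.04,0.02,0,0,0,0,0.12,-0.06,0.03,0,0,0,0,0.12,-0.06,0.03,0,0,0,0])

```text
time: 20.55
eef_pos: [0.5455, 0.163, 0.0698]
ee_rot: [-2.946, -0.027, -0.299]
wrist_force: [-7.9, -1.5, 2.3]
opening: -0.0002
```

arm_command(plan=[0.03,-0.015,0.01,0,0,0,0,0.04,-0.02,0.01,0,0,0,0])

```text
time: 20.75
eef_pos: [0.546, 0.1636, 0.0697]
ee_rot: [-2.947, -0.027, -0.294]
wrist_force: [-18.3, -10.9, 7.7]
opening: -0.0001
```

```bash
python3 look.py 18
```

```text
[0.54604107 0.16357283 0.06965845] [0.108 0.616 1.995 0.478 0.35  1.225] [-18.33773918 -10.87680233   7.72916988] 20.75
```

View pics/w18.png

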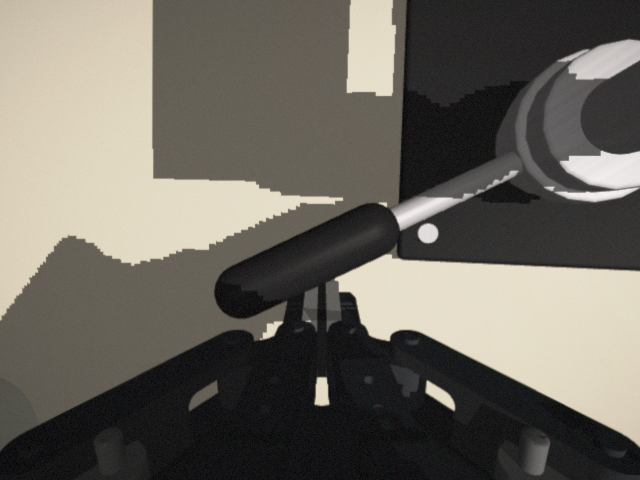

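View pics/s18.png

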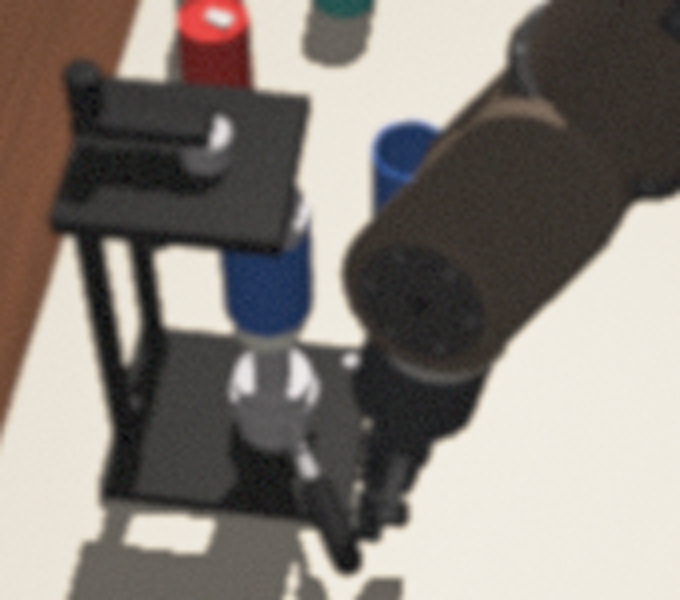

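arm_command(plan=[-0.08,0.05,-0.02,0,0,0,0,-0.3,0.18,-0.08,0,0,0,0,-0.6,0.3,-0.2,0,0,0,0,-0.9,0.4,-0.4,0,0,0,0,-1.2,0.5,-0.8,0,0,0,0,-1.4,0.5,-1.2,0,0,0,0,-1.4,0.5,-1.6,0,0,0,0,-1.4,0.5,-2.0,0,0,0,0,-1.4,0.5,-2.2,0,0,0,0,-1.4,0.5,-2.2,0,0,0,0])

```text
time: 21.85
eef_pos: [0.4596, 0.1195, 0.1587]
ee_rot: [-2.946, -0.026, -0.308]
wrist_force: [0.5, -0.5, 0.0]
opening: 0.0
```

```bash
python3 look.py 19; python3 - <<'E'
from h import *
print(proj('wrist',[[.6237,.0648,.235],[.6237,.0648,.14],[.6237,.0648,.239]]))
cv2.imwrite('pics/t19.png',cv2.cvtColor(snapshot('top'),cv2.COLOR_RGB2BGR))
E
```

```text
[0.45963914 0.11948456 0.15873394] [0.026 0.36  2.154 0.414 0.449 1.221] [ 0.47138757 -0.51285936  0.00329618] 21.85
[[ 700.52965203 -759.57001475]
 [ 488.71376808 -105.45570197]
 [ 728.41903063 -846.59849836]]
```

View pics/w19.png

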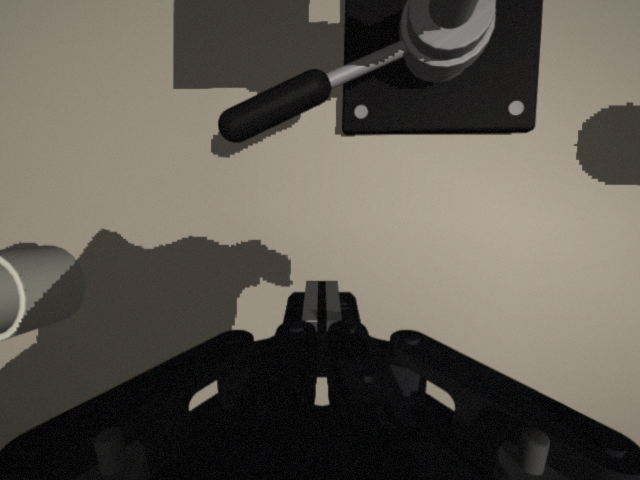

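View pics/s19.png

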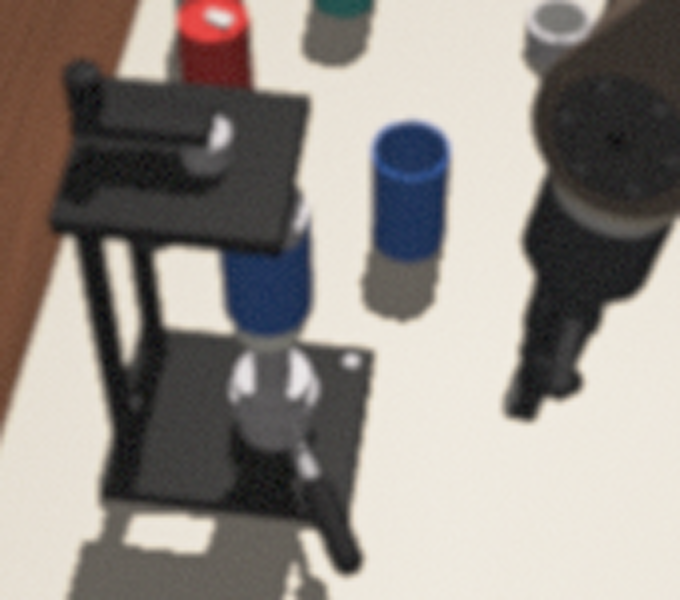

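View pics/t19.png

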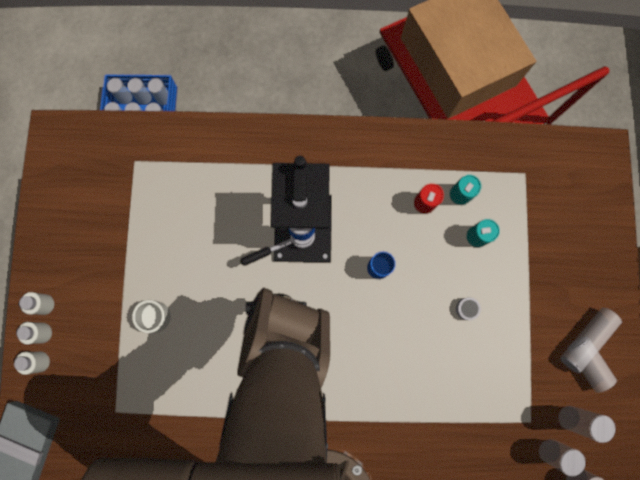

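```bash
python3 - <<'E'
from h import *
A=np.array([.6237,.0648])
for uv in ((275,104),(325,82),(232,126)):
    d=plane('wrist',uv,.067)[:2]-A;print(np.hypot(*d),np.arctan2(d[1],-d[0])+.02)
# expected image of can (base at .14) in side view
p=[.6237,.0648]
import math
ring=lambda z,r:np.array([[p[0]+r*math.cos(a),p[1]+r*math.sin(a),z] for a in np.linspace(0,6.28,60)])
for z in (.14,.16,.2):
  q=proj('side',ring(z,.029)); print(z,(q.min(0)-[230,180])*4,(q.max(0)-[230,180])*4)
E
```

```text
0.12013961308835401 1.1058570186122656
0.085718664050844 1.0643822151631614
0.15237845327065203 1.11548092819944
0.14 [218.77956381 267.86967876] [311.51713654 341.63064775]
0.16 [216.84717784 248.0301905 ] [310.88508858 322.17003388]
0.2 [212.82112299 206.66961249] [309.5684556  281.53292312]
```

```bash
python3 -c "
from plant import arm
print(arm.close_job())"
```

```text
the job is handed in; nothing more can be done
None
```

I set the closed blue can on the pad, let go of it, backed the arm away, and then pushed the lift lever round to its stop with closed fingers. I then drew the arm clear and handed the job in at about 22 s of the 67 s. No verdict came back.

**Placing:** The gripper held the can leaned back 50° and lowered it until the wrist force showed contact with the pad. It then opened in small steps, and the pictures showed the can in the same place afterwards. Checks against the chuck, the collar and the pad put the can about 1 to 1.5 mm off centre (limit 7 mm).

**Lever:** It started at about 0.15 rad. At the end the wrist force rose to about 22 N with almost no further motion, so I took that as the stop. My picture estimates after backing off were 1.06, 1.11 and 1.12 rad for three points along the grip; they differ a little but are all above 1.03.

**Last side view:** The can stands upright on the raised pad, with its outline about 1 to 2 mm from where a centred can should appear. The wrist camera could not see the can from that position, so this rests on the side view alone. By eye, the open can, the ends and the pot had not moved; I did not measure them. The arm was touching nothing.

**Trouble on the way:** One turn of the tool before the lever push stalled because joint 5 was close to the lower end of its range. I went round it with a sideways tilt, and nothing was touched.

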